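# Fresh battery packs for the fan-bearing lubricators

## Robot

A 6-joint arm with a two-finger parallel gripper is mounted at the origin on the work surface. World frame = base frame: x ahead of the robot, y to its left, z up, the work surface at z = 0. Lengths are in mm, angles in rad, forces in N, time in s.
With the tool pointing down it reaches from about 375 to 975 mm from the base axis. Payload 3.8 kg.
Tool frame: the origin (TCP) lies midway between the tips of the shut fingers; the grasp point (between the pads) lies 19 mm behind it (bot.pinch_z is the distance from the TCP to the grasp point, in mm); z points along the fingers, y is the line along which they close (so a half turn about z gives the same grasp; the last joint's range is limited). The gripper opens to 88 mm and grips with 3 to 60 N. Pads are 18 mm wide; open, the fingers measure 123 mm over their backs; the gripper's body (75 mm by 187 mm) begins 45 mm behind the grasp point.
Start: joints at [1.124, 0.264, 1.604, -0, 1.274, -0.037], TCP at [268.935, 619.106, 214.406] pointing down, gripper open.
Joint ranges: [-2.63, 2.63], [-0.94, 2.18], [0.31, 2.57], [-1.31, 4.45], [0, 2.66], [-2.55, 2.55]. Speed limits (rad/s): [2.57, 2.57, 3.14, 3.14, 3.14, 3.14].

## Interface

Orientations are given as a unit quaternion [w, x, y, z].
In Python, from plant import bot, get_image gives the robot as it stands. The module is installed in compiled form; this text tells all that it offers.
- The arm moves only by the tool drive_tool, never from a script. Its argument "steps" is a list that holds one entry, the list of rows, each a list of 7 numbers: the turn, a rotation vector about the world's x, y, z in degrees, then the shift along the world's x, y, z in cm, then the finger opening in cm, from 0 to 8.81. In form: [[[wx, wy, wz, tx, ty, tz, jaw], ...]]. A call has 1 to 10 rows; each row is the pose to reach, as a shift and turn from the pose commanded when the call began; what a row does not reach only later rows make up. A row lasts 1/8 s, in which the tool goes at most 62.5 mm and 10.7 degrees, less where a joint would pass 70% of its speed; a pose out of reach is approached as far as the arm can. A call with a gripper value outside its range is refused whole. The fingers move at their own pace and stop on an object; "newtons" is the grip in N (left out, the last holds). Time passes only in rows, so rows that repeat a pose let the fingers close. It gives the time, the measured TCP pose, the force, the opening and the grip force at its end, in the units of the state.
- bot.read_state(): the state, without advancing time (a new reading comes with each control period).
- get_image(name): name is "side" or "top" or "wrist"; returns a dict with "color" (420x560x3 uint8, red, green, blue), "depth" (420x560 float32, mm along the optical axis (not along the pixel's ray), 0 where there is no reading), "fx", "fy", "cx", "cy" (pixels), "extrinsics" (4x4, takes a point from camera to world coordinates). Camera axes: x right, y up, looking along -z (the intrinsics and any distortion apply to the point x, -y, -z); pixel columns grow to the right and rows downward; lengths in mm; the calibration is good to about 2 mm. A picture is of the moment at which its call begins.
- bot.job_done(): hands the job in; it is judged then, once.
The state is a dict: "time_s": time; "joint_pos": joint angles; "qvel": joint speeds; "joint_efforts": joint torques, N m; "tcp_pos": TCP position; "tool_rot": TCP orientation; "ft_force": force on the tool from outside, world axes, zero at the start; "moment": the same for the moment, N m; "opening": opening from 0.0 (shut) to 1.0 (fully open); "finger_force": force on a finger pad.
Only numpy, scipy, OpenCV 4.12 (cv2) and the standard library are available. Lean on these libraries where they do the work, as an engineer would, in place of code of your own. Each camera call takes 0.05 s, during which the arm holds its last target. There are 200 camera calls.

## Task

Plug every battery pack standing on the bench into a grease lubricator, one pack to a lubricator and pushed fully home in its well. Leave all three lubricators, with a pack or without, with their hinged caps swung shut and screwed fully home (clockwise), and do not disturb the tub, mug, spanner or screwdriver.

Things in the scene. Friction and masses are not known exactly. Their poses are not given: they have to be found in the camera images.
- lubricator1: Grease lubricator 1: grey drive head 80 mm across, bolted down on a 92 mm square steel foot. Grey shoulder 64 mm above the bench; on it a black neck 58 mm across, its rim 72 mm above the bench. Black screw cap; its hinge pin runs along y, 41 mm from the axis on the -x side, 64 mm above the bench. Origin: centre of the foot's underside, z up.
- well1 (a point): Centre of the mouth of lubricator 1's battery well, level with the neck's rim. The well is rectangular: 36 mm along this point's x by 30 mm along its y, 28 mm deep, mouth chamfered 1.5 mm. z is up; axes as the lubricator's.
- bar1 (a point): Grey finger bar on lubricator 1's cap. The cap is a hollow round dome 72 mm across, 33 mm high; the bar on top is 48 mm long, 12 mm thick, 20 mm high. Point: the bar's middle, 10 mm below its top; x along the bar, y across it, z out of the cap's top (up when shut; bar top then 118 mm above the bench).
- screw1 (a joint): Turn of lubricator 1's cap, rad: 0 = screwed fully home (bar 80 degrees clockwise of the well's x), growing counter-clockwise seen on its top to a stop at 1.4 = unscrewed (bar along that x). Below about 1.15 the thread holds a shut cap down, and keeps an open one from going down the last 7 mm. Friction 0.08 N m; stays where left.
- hinge1 (a joint): Swing of lubricator 1's cap about its pin, rad: 0 = shut, growing as the cap's +x edge rises and tips over towards -x, to a stop at 1.9 (leaning back, clear of the well). Friction 0.06 N m holds it at any angle. A pack not fully home keeps the cap from shutting.
- lubricator2: Grease lubricator 2: grey drive head 80 mm across, bolted down on a 92 mm square steel foot. Grey shoulder 64 mm above the bench; on it a black neck 58 mm across, its rim 72 mm above the bench. Black screw cap; its hinge pin runs along y, 41 mm from the axis on the -x side, 64 mm above the bench. Origin: centre of the foot's underside, z up.
- well2 (a point): Centre of the mouth of lubricator 2's battery well, level with the neck's rim. The well is rectangular: 36 mm along this point's x by 30 mm along its y, 28 mm deep, mouth chamfered 1.5 mm. z is up; axes as the lubricator's.
- bar2 (a point): Grey finger bar on lubricator 2's cap. The cap is a hollow round dome 72 mm across, 33 mm high; the bar on top is 48 mm long, 12 mm thick, 20 mm high. Point: the bar's middle, 10 mm below its top; x along the bar, y across it, z out of the cap's top (up when shut; bar top then 118 mm above the bench).
- screw2 (a joint): Turn of lubricator 2's cap, rad: 0 = screwed fully home (bar 80 degrees clockwise of the well's x), growing counter-clockwise seen on its top to a stop at 1.4 = unscrewed (bar along that x). Below about 1.15 the thread holds a shut cap down, and keeps an open one from going down the last 7 mm. Friction 0.08 N m; stays where left.
- hinge2 (a joint): Swing of lubricator 2's cap about its pin, rad: 0 = shut, growing as the cap's +x edge rises and tips over towards -x, to a stop at 1.9 (leaning back, clear of the well). Friction 0.06 N m holds it at any angle. A pack not fully home keeps the cap from shutting.
- lubricator3: Grease lubricator 3: grey drive head 80 mm across, bolted down on a 92 mm square steel foot. Grey shoulder 64 mm above the bench; on it a black neck 58 mm across, its rim 72 mm above the bench. Black screw cap; its hinge pin runs along y, 41 mm from the axis on the -x side, 64 mm above the bench. Origin: centre of the foot's underside, z up.
- well3 (a point): Centre of the mouth of lubricator 3's battery well, level with the neck's rim. The well is rectangular: 36 mm along this point's x by 30 mm along its y, 28 mm deep, mouth chamfered 1.5 mm. z is up; axes as the lubricator's.
- bar3 (a point): Grey finger bar on lubricator 3's cap. The cap is a hollow round dome 72 mm across, 33 mm high; the bar on top is 48 mm long, 12 mm thick, 20 mm high. Point: the bar's middle, 10 mm below its top; x along the bar, y across it, z out of the cap's top (up when shut; bar top then 118 mm above the bench).
- screw3 (a joint): Turn of lubricator 3's cap, rad: 0 = screwed fully home (bar 80 degrees clockwise of the well's x), growing counter-clockwise seen on its top to a stop at 1.4 = unscrewed (bar along that x). Below about 1.15 the thread holds a shut cap down, and keeps an open one from going down the last 7 mm. Friction 0.08 N m; stays where left.
- hinge3 (a joint): Swing of lubricator 3's cap about its pin, rad: 0 = shut, growing as the cap's +x edge rises and tips over towards -x, to a stop at 1.9 (leaning back, clear of the well). Friction 0.06 N m holds it at any angle. A pack not fully home keeps the cap from shutting.
- pack1: Off-white battery pack, an upright block 34 mm (its x) by 28 mm (its y) by 46 mm tall, about 0.12 kg, heavier below, standing on the bench. The origin is the centre of its underside (the end with brass contacts), z up. It fits a well either way round with 1 mm of play all round; fully home, 18 mm of it stands above the rim. May be absent.
- pack2: Off-white battery pack, an upright block 34 mm (its x) by 28 mm (its y) by 46 mm tall, about 0.12 kg, heavier below, standing on the bench. The origin is the centre of its underside (the end with brass contacts), z up. It fits a well either way round with 1 mm of play all round; fully home, 18 mm of it stands above the rim. May be absent.
- pack3: Off-white battery pack, an upright block 34 mm (its x) by 28 mm (its y) by 46 mm tall, about 0.12 kg, heavier below, standing on the bench. The origin is the centre of its underside (the end with brass contacts), z up. It fits a well either way round with 1 mm of play all round; fully home, 18 mm of it stands above the rim. May be absent.
- tub: Red plastic tub with lid, 96 mm across, 84 mm tall; origin at the centre of its underside. To be left alone.
- mug: White mug, 80 mm across, 92 mm tall, handle on its +y side; origin at the centre of its underside. To be left alone.
- wrench: Steel spanner 180 mm long lying flat along its x, 8 mm thick; origin at its middle. To be left alone.
- screwdriver: Yellow screwdriver 200 mm long lying along its x, 26 mm thick; origin at its middle. To be left alone.

How it is judged (in metres and radians):
At the end, for the whole second after the job is handed in: Every pack present is fully home in a well (centred within 3 mm, its foot at least 25.5 mm below the rim, upright within 0.07 rad, lined up within 0.12 rad) and at rest; all three caps are shut (hinge under 0.04 rad) and screwed home (screw under 0.1 rad) (((horizontal distance between pack1 and well1 below 0.003 m and z of pack1 in the frame of well1 below -0.0255 m and angle between pack1's own z axis and vertical below 0.07 rad and angle between the x axis of pack1 and the x axis of well1, either way round below 0.12 rad and linear speed of pack1 below 0.02 m/s) or (horizontal distance between pack1 and well2 below 0.003 m and z of pack1 in the frame of well2 below -0.0255 m and angle between pack1's own z axis and vertical below 0.07 rad and angle between the x axis of pack1 and the x axis of well2, either way round below 0.12 rad and linear speed of pack1 below 0.02 m/s) or (horizontal distance between pack1 and well3 below 0.003 m and z of pack1 in the frame of well3 below -0.0255 m and angle between pack1's own z axis and vertical below 0.07 rad and angle between the x axis of pack1 and the x axis of well3, either way round below 0.12 rad and linear speed of pack1 below 0.02 m/s)) and ((horizontal distance between pack2 and well1 below 0.003 m and z of pack2 in the frame of well1 below -0.0255 m and angle between pack2's own z axis and vertical below 0.07 rad and angle between the x axis of pack2 and the x axis of well1, either way round below 0.12 rad and linear speed of pack2 below 0.02 m/s) or (horizontal distance between pack2 and well2 below 0.003 m and z of pack2 in the frame of well2 below -0.0255 m and angle between pack2's own z axis and vertical below 0.07 rad and angle between the x axis of pack2 and the x axis of well2, either way round below 0.12 rad and linear speed of pack2 below 0.02 m/s) or (horizontal distance between pack2 and well3 below 0.003 m and z of pack2 in the frame of well3 below -0.0255 m and angle between pack2's own z axis and vertical below 0.07 rad and angle between the x axis of pack2 and the x axis of well3, either way round below 0.12 rad and linear speed of pack2 below 0.02 m/s)) and ((horizontal distance between pack3 and well1 below 0.003 m and z of pack3 in the frame of well1 below -0.0255 m and angle between pack3's own z axis and vertical below 0.07 rad and angle between the x axis of pack3 and the x axis of well1, either way round below 0.12 rad and linear speed of pack3 below 0.02 m/s) or (horizontal distance between pack3 and well2 below 0.003 m and z of pack3 in the frame of well2 below -0.0255 m and angle between pack3's own z axis and vertical below 0.07 rad and angle between the x axis of pack3 and the x axis of well2, either way round below 0.12 rad and linear speed of pack3 below 0.02 m/s) or (horizontal distance between pack3 and well3 below 0.003 m and z of pack3 in the frame of well3 below -0.0255 m and angle between pack3's own z axis and vertical below 0.07 rad and angle between the x axis of pack3 and the x axis of well3, either way round below 0.12 rad and linear speed of pack3 below 0.02 m/s)) and value of joint each of hinge1, hinge2, hinge3 below 0.04 rad and value of joint each of screw1, screw2, screw3 below 0.1 rad); the robot touches nothing.
It fails at once if the tub, mug, spanner or screwdriver is moved by more than 3 cm (distance of any of tub, mug, wrench, screwdriver from where it was at the start of the episode above 0.03 m).
It fails at once if the tub or mug is tipped over (angle between any of tub, mug's own z axis and vertical above 0.5 rad).
Of pack1, pack2, pack3 only 2 to 3 are there at a start; the rules pass over those that are not, and their reading is None.
At some moment in a run one of pack1, pack2, pack3 may be knocked a few centimetres aside while the robot is not near it.
It also fails if it takes over 210 s, if anything falls off the work surface, if the arm or the gripper's body presses on something with over 40 N, if the wrist force passes 120 N, or if a joint passes its speed limit or range.

## Working session

There is one attempt and no reset: what is moved stays moved. The work goes in short steps, Python scripts to look and compute and a tool call to move; the robot and the scene stay as the last step left them, time stands still between calls to the robot, and variables do not carry over. Pictures are saved under pics/ and viewed, at most 14 in all, crops included, and the job is handed in when it is done.

Besides the shell and the picture viewer there is one more tool, called as name(argument=value, ...) on one line, values as JSON. drive_tool: Moves the arm, as the interface text tells. Its arguments: {"type":"object","properties":{"steps":{"type":"array","items":{"type":"array","items":{"type":"array","items":{"type":"number"}}}},"newtons":{"type":"number"}},"required":["steps"]}

```bash
mkdir -p pics
cat > h.py <<'E'
import numpy as np, cv2
from plant import bot, get_image
def save(im,n): cv2.imwrite(f'pics/{n}.png',cv2.cvtColor(im['color'],cv2.COLOR_RGB2BGR))
def cloud(im):
    v,u=np.mgrid[0:420,0:560]; d=im['depth'].astype(float)
    p=np.stack([(u-im['cx'])/im['fx']*d,-(v-im['cy'])/im['fy']*d,-d],-1)
    E=im['extrinsics']; w=p@E[:3,:3].T+E[:3,3]; w[d<=0]=np.nan
    return w
E
python3 - <<'E'
from h import *
for n in ['top','side']:
    im=get_image(n); save(im,n+'0'); np.savez(f'{n}0.npz',**im)
    print(n,im['fx'],im['cx'],im['cy'],im['extrinsics'].round(3).tolist(),np.mean(im['depth']>0))
s=bot.read_state(); print(s)
E
```

```text
top 529.0948631945095 275.85882148273254 210.76346833700313 [[-0.002, 0.993, -0.114, 371.903], [-1.0, -0.002, 0.005, 27.472], [0.005, 0.114, 0.993, 1761.821], [0.0, 0.0, 0.0, 1.0]] 0.9959863945578231
side 464.02596306607614 275.06031770187707 211.93844545679127 [[0.993, 0.063, -0.099, 438.935], [-0.116, 0.663, -0.74, -817.063], [0.019, 0.746, 0.666, 876.609], [0.0, 0.0, 0.0, 1.0]] 0.9960501700680272
{'time_s': 0.1, 'joint_pos': array([ 1.12414101e+00,  2.64649907e-01,  1.60517982e+00, -1.61835751e-05,
        1.27372980e+00, -3.68961002e-02]), 'qvel': array([-0.0021056 , -0.00049414, -0.00095453, -0.00067884, -0.00182993,
       -0.00183182]), 'joint_efforts': array([ 1.19250733e-03, -5.03621328e+01, -3.58072007e+01,  7.32438359e-02,
        2.34050746e-02, -5.49849847e-05]), 'tcp_pos': array([268.62610088, 618.51263994, 213.26249516]), 'tool_rot': array([-2.27951556e-04,  2.03446865e-01,  9.79085495e-01, -9.56685762e-04]), 'ft_force': array([ 0.12896139, -0.82113321,  0.54632341]), 'moment': array([-0.03227613, -0.02614082,  0.0055891 ]), 'finger_force': 0.0, 'opening': 1.0023233291805054}
```

View pics/top0.png

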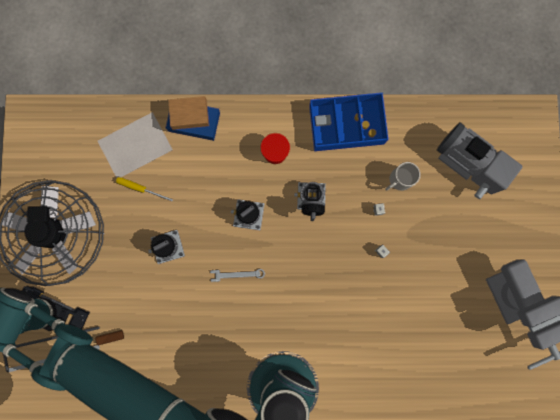

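View pics/side0.png

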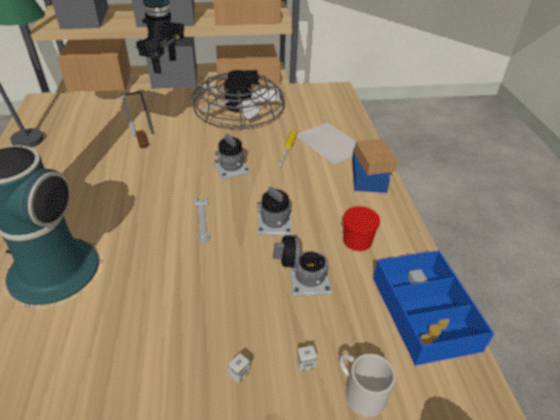

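The top view shows shut lubricators at (165,246) and (248,213), and an open one at (312,195) with its cap tipped towards the robot. Packs stand at (380,209) and (383,252), and there is a small white thing in the tray at (322,120). The side view agrees with this.

```bash
cat > a.py <<'E'
from h import *
im=dict(np.load('top0.npz')); w=cloud(im); c=im['color']
hsv=cv2.cvtColor(c,cv2.COLOR_RGB2HSV)
for nm,(u,v) in dict(A=(165,246),B=(248,213),C=(312,195),p1=(380,209),p2=(383,252),tray=(322,120)).items():
    r=18 if nm in 'ABC' else 9
    W=w[v-r:v+r,u-r:u+r].reshape(-1,3); C=c[v-r:v+r,u-r:u+r].reshape(-1,3)
    print(nm,'zmax',np.nanpercentile(W[:,2],[5,50,90,99]).round(1))
    for lo,hi in [(40,50),(60,76),(85,102),(108,125)]:
        m=(W[:,2]>lo)&(W[:,2]<hi)
        if m.sum()>3: 
            p=W[m][:,:2].astype(np.float32); rr=cv2.minAreaRect(p)
            print('  ',lo,hi,m.sum(),W[m].mean(0).round(1),[np.round(x,1) for x in rr])
W=w.reshape(-1,3)
m=(w[...,2]>38)&(w[...,2]<52); m&=(hsv[...,1]<60)&(hsv[...,2]>110)
n,l,st,ce=cv2.connectedComponentsWithStats(m.astype(np.uint8))
for i in range(1,n):
    if st[i,4]>15: print(ce[i].round(),st[i,4],np.nanmean(w[l==i],0).round(1))
E
python3 a.py
python3 - <<'E'
import cv2
im=cv2.imread('pics/top0.png')
cv2.imwrite('pics/crop0.png',cv2.resize(im[160:300,130:410],None,fx=2.85,fy=2.85,interpolation=cv2.INTER_CUBIC))
E
```

```text
A zmax [ -5.1  12.3 100.6 120.8]
   40 50 5 [454.5 379.9  44.4] [array([460.7, 386.1]), array([76.7, 54.2]), np.float64(82.2)]
   60 76 82 [439.4 359.   67.8] [array([449.8, 364.1]), array([46.9, 85.9]), np.float64(82.2)]
   85 102 329 [455.5 377.6  95.8] [array([455.5, 379.7]), array([69.7, 73.1]), np.float64(0.1)]
   108 125 62 [455.9 377.8 116.5] [array([455.1, 377.8]), array([30.4, 43.7]), np.float64(54.0)]
B zmax [ -5.3  11.  100.2 120.1]
   40 50 4 [566.9 157.2  41.2] [array([566.9, 157.1]), array([ 1.6, 10.1]), np.float64(62.5)]
   60 76 71 [534.1 108.2  68.4] [array([545.8, 106.3]), array([61.5, 78.1]), np.float64(15.5)]
   85 102 314 [561.4 110.   95.9] [array([561.5, 110.8]), array([70.4, 73.3]), np.float64(58.5)]
   108 125 61 [562.3 110.3 116.3] [array([564. , 109.7]), array([23., 53.]), np.float64(53.8)]
C zmax [ -4.5  42.5 137.1 145.1]
   40 50 87 [625.  -98.5  44.7] [array([621.3, -87.3]), array([46.1, 72.6]), np.float64(28.3)]
   60 76 249 [628.9 -98.   67.5] [array([629.5, -98.7]), array([78.3, 63. ]), np.float64(89.4)]
   108 125 44 [569.3 -82.5 119.2] [array([570.9
[... 270 characters left out ...]
array([34. , 28.2]), np.float64(36.0)]
tray zmax [-2.  14.4 31.  73. ]
   60 76 14 [ 855.  -104.3   69.5] [array([ 858. , -104.9]), array([40.1,  4. ]), np.float64(1.4)]
[ 52. 193.] 59 [626.8 749.9  45.3]
[ 52. 203.] 50 [594.7 749.6  45.1]
[380. 208.] 76 [ 575.7 -320.8   45.5]
[ 53. 214.] 18 [558.8 744.2  43.5]
[  9. 216.] 20 [553.9 887.6  44.8]
[ 83. 224.] 22 [526.4 644.4  44.4]
[ 91. 222.] 37 [532.7 620.9  44.4]
[ 79. 224.] 19 [525.4 657.4  45.9]
[ 73. 226.] 20 [519.9 677.2  45.8]
[383. 251.] 70 [ 437.6 -327.5   46.3]
[ 30. 249.] 23 [446.  812.6  44.5]
[ 25. 257.] 32 [421.  827.4  45.5]
[ 59. 256.] 17 [423.5 719.3  44.1]
[ 20. 264.] 29 [397.5 844.5  45.1]
[ 70. 270.] 29 [379.4 682.7  45.7]
```

View pics/crop0.png

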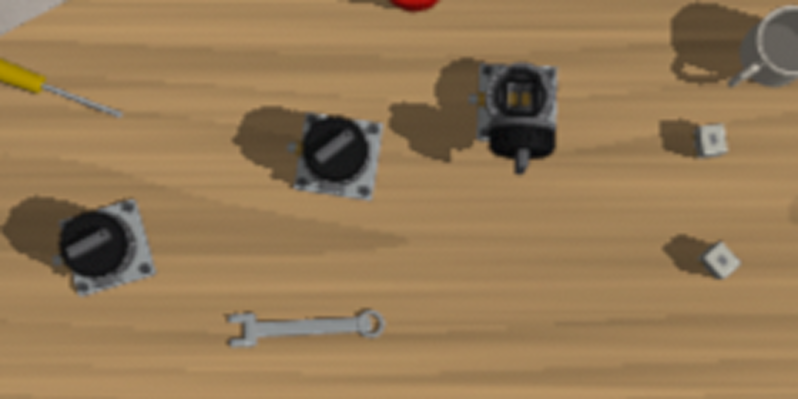

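The crop shows B's bar about 37° short of home relative to its foot, so that cap looks loose. A looks home. C is open with an empty well, and its cap leans back towards the robot. Next I'll measure with the wrist camera.

drive_tool(steps=[[[0, 0, 0, 0, 0, 6, 8.8], [0, 0, 0, 0, 0, 12, 8.8], [0, 0, 0, 4, -6, 15, 8.8], [0, 0, 0, 23, -51, 17, 8.8], [0, 0, 0, 23, -51, 17, 8.8], [0, 0, 0, 23, -51, 17, 8.8], [0, 0, 0, 23, -51, 17, 8.8], [0, 0, 0, 23, -51, 17, 8.8], [0, 0, 0, 23, -51, 17, 8.8], [0, 0, 0, 23, -51, 17, 8.8]]])

```text
time_s: 1.35
tcp_pos: [473.2, 167.6, 380.8]
tool_rot: [-0.0, 0.203, 0.979, -0.0]
ft_force: [0.9, 0.3, -0.7]
opening: 1.0
finger_force: 0.0
```

drive_tool(steps=[[[0, 0, 0, 0, 0, 0, 8.8], [0, 0, 0, 0, 0, 0, 8.8]]])

```text
time_s: 1.6
tcp_pos: [472.8, 169.5, 380.6]
tool_rot: [-0.001, 0.204, 0.979, 0.0]
ft_force: [-1.7, -0.3, 0.7]
opening: 0.999
finger_force: 0.0
```

Run:
```python
from h import *
im=get_image('wrist'); save(im,'w1'); np.savez('w1.npz',**im)
t=get_image('top');save(t,'top1')
s=bot.read_state(); print(s['tcp_pos'],s['tool_rot'],im['fx'],im['cx'],im['cy'],im['extrinsics'].round(3).tolist(),np.mean(im['depth']>0))
```

```text
[472.48686521 170.62167218 380.65811945] [-4.19319041e-04  2.02695438e-01  9.79241736e-01  8.12424955e-05] 312.0951867059906 285.687544732504 204.3486847307313 [[0.399, -0.881, -0.252, 408.963], [0.917, 0.384, 0.11, 198.028], [-0.0, -0.275, 0.961, 550.592], [0.0, 0.0, 0.0, 1.0]] 0.9961692176870748
```

View pics/w1.png

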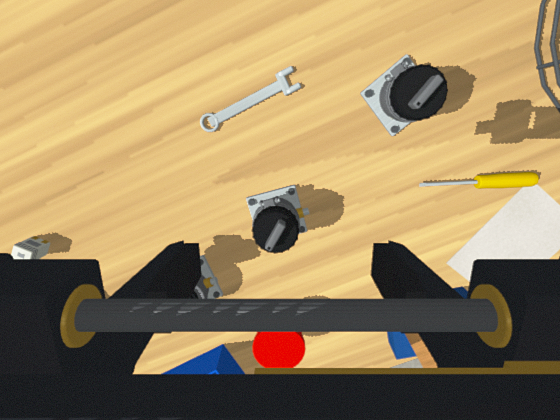

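The wrist view shows A at (415,90), B at (275,220) with hinge lugs at about (285,190), and a pack at (25,248).

```bash
cat >> h.py <<'E'
def rect(p):
    (c,(a,b),t)=cv2.minAreaRect(p[:,:2].astype(np.float32))
    if a<b: a,b,t=b,a,t+90
    return np.round(c,1),round(a,1),round(b,1),round((t+90)%180-90,1)
def lub(w,cx,cy):
    d=np.hypot(w[...,0]-cx,w[...,1]-cy)
    for nm,lo,hi,R in [('foot',3,20,75),('hinge/shoulder',58,68,60),('neck',69,76,60),('captop',93,103,60),('bar',110,124,60)]:
        m=(w[...,2]>lo)&(w[...,2]<hi)&(d<R)
        m=cv2.morphologyEx(m.astype(np.uint8),cv2.MORPH_OPEN,np.ones((2,2)))>0
        if m.sum()>8:
            p=w[m]; print(' ',nm,m.sum(),p.mean(0).round(1),'rect',rect(p),'circ',[np.round(x,1) for x in cv2.minEnclosingCircle(p[:,:2].astype(np.float32))])
E
python3 - <<'E'
from h import *
im=dict(np.load('w1.npz')); w=cloud(im)
print('bench z',np.nanmedian(w[150:240,60:180,2]))
for n,x,y in [('A',455,378),('B',561,110)]:
    print(n); lub(w,x,y)
    d=np.hypot(w[...,0]-x,w[...,1]-y)
    m=(d<75)&(w[...,2]>3); v,u=np.where(m); print('px',u.min(),u.max(),v.min(),v.max())
a=im['color'][40:270,230:460]
cv2.imwrite('pics/crop1.png',cv2.cvtColor(cv2.resize(a,None,fx=2.6,fy=2.6,interpolation=cv2.INTER_CUBIC),cv2.COLOR_RGB2BGR))
E
```

```text
bench z -0.2797810172543791
A
  foot 993 [nan nan nan] rect (array([457.3, 382.3]), 98.7, 95.9, 16.4) circ [array([457.6, 380.4]), np.float64(63.3)]
  hinge/shoulder 215 [445.  353.7  63.8] rect (array([450.5, 368.6]), 90.9, 53.7, -18.7) circ [array([455.3, 381.9]), np.float64(46.9)]
  neck 247 [nan nan nan] rect (array([447.6, 357.8]), 78.9, 26.6, -15.2) circ [array([449.9, 366.3]), np.float64(39.7)]
  captop 1784 [nan nan nan] rect (array([nan, nan]), 0.0, 0.0, 0.0) circ [array([462.9, 403.7]), np.float64(59.2)]
  bar 382 [nan nan nan] rect (array([458.5, 384.6]), 53.7, 18.6, -61.7) circ [array([459.2, 385. ]), np.float64(27.7)]
px 352 447 54 136
B
  foot 738 [541.3 126.   13.2] rect (array([564.4, 113.2]), 98.6, 92.8, -9.6) circ [array([566.8, 113.5]), np.float64(64.4)]
  hinge/shoulder 114 [532.5 128.9  65.2] rect (array([535.9, 131. ]), 68.0, 28.2, 57.1) circ [array([545.8, 124.6]), np.float64(34.1)]
  neck 154 [532.  125.5  73.4] rect (array([539.1, 127.4]), 70.3, 33.2, 60.0) circ [array([551.5, 120.2]), np.float64(35.2)]
  captop 1249 [nan nan nan] rect (array([586.3, 106.7]), 114.4, 69.2, -18.8) circ [array([584.3, 102.1]), np.float64(57.9)]
  bar 250 [564.7 113.3 113.4] rect (array([567.9, 111.2]), 55.8, 16.1, -52.8) circ [array([567.4, 110.8]), np.float64(28.3)]
px 246 308 185 253
```

View pics/crop1.png

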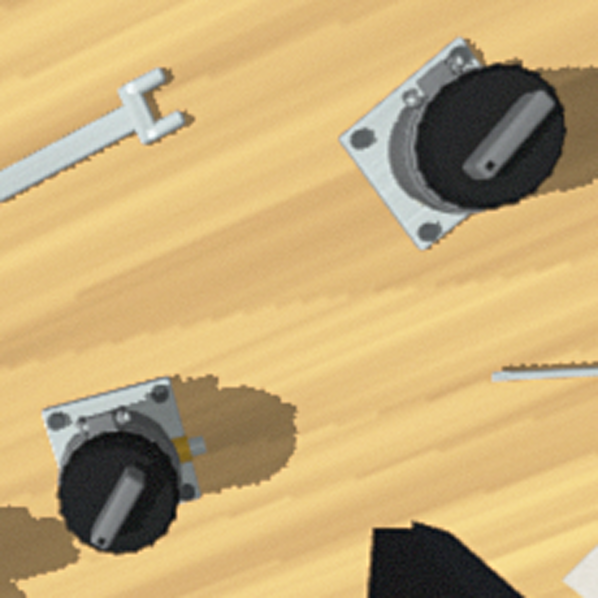

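A's bar is about 79° clockwise of its x, so A is home. B's x is about -10° and its bar about -53°, so its screw is about 0.65 and it will take a pack. I'll move above B, aligned with the bar.

drive_tool(steps=[[[0, 0, -10, 4.5, -3, -3, 8.8], [0, 0, -20, 9.1, -6, -8, 8.8], [0, 0, -29.6, 9.1, -6, -13, 8.8], [0, 0, -29.6, 9.1, -6, -18, 8.8], [0, 0, -29.6, 9.1, -6, -18, 8.8], [0, 0, -29.6, 9.1, -6, -18, 8.8]]])

```text
time_s: 2.45
tcp_pos: [564.9, 111.0, 202.9]
tool_rot: [0.001, 0.446, 0.895, 0.001]
ft_force: [1.0, 0.9, 1.3]
opening: 0.996
finger_force: 0.0
```

```bash
cat >> h.py <<'E'
def tool():
    s=bot.read_state(); q=s['tool_rot']
    from scipy.spatial.transform import Rotation as R
    M=R.from_quat([q[1],q[2],q[3],q[0]]).as_matrix()
    return s['tcp_pos'],M,np.degrees(np.arctan2(M[1,1],M[0,1])),s
def snap(name,cam='wrist'):
    im=get_image(cam); save(im,name); np.savez(name+'.npz',**im); return im
E
python3 - <<'E'
from h import *
im=snap('w2'); p,M,y,s=tool(); print(p,y,s['joint_pos'],s['ft_force'])
w=cloud(im); lub(w,564,111)
w1=cloud(dict(np.load('top0.npz'))); lub(w1,561,110)
E
```

```text
[565.69451245 110.84543592 204.11240318] 37.02123068956437 [ 1.50250955e-01  8.22941809e-02  1.83459228e+00  5.81270355e-05
  1.22011683e+00 -4.95906919e-01] [ 0.16399385 -0.31820164  0.95570463]
  foot 1213 [nan nan nan] rect (array([562.8, 110.1]), 94.4, 90.7, -12.1) circ [array([565.5, 112.6]), np.float64(63.6)]
  hinge/shoulder 242 [nan nan nan] rect (array([537.6, 129.2]), 80.1, 30.2, 50.0) circ [array([549. , 119.6]), np.float64(40.0)]
  neck 363 [nan nan nan] rect (array([545.9, 133.6]), 73.1, 20.4, 35.0) circ [array([549. , 129.1]), np.float64(36.9)]
  captop 3851 [nan nan nan] rect (array([570.2, 102.2]), 94.2, 64.7, -47.3) circ [array([574.3,  97.3]), np.float64(53.7)]
  bar 752 [563.6 113.1 115.2] rect (array([565.7, 110.4]), 54.4, 11.6, -52.7) circ [array([565.4, 110. ]), np.float64(27.4)]
  foot 214 [549.7  98.5  11.3] rect (array([558.2, 102.8]), 104.2, 96.3, 79.8) circ [array([558.2, 102.4]), np.float64(66.0)]
  captop 219 [nan nan nan] rect (array([558.7, 107.1]), 66.1, 63.5, 0.8) circ [array([558.9, 106.6]), np.float64(36.3)]
  bar 46 [558.7 108.6 111.1] rect (array([558.7, 108.4]), 44.9, 9.2, -55.1) circ [array([560.3, 109.5]), np.float64(22.5)]
```

View pics/w2.png

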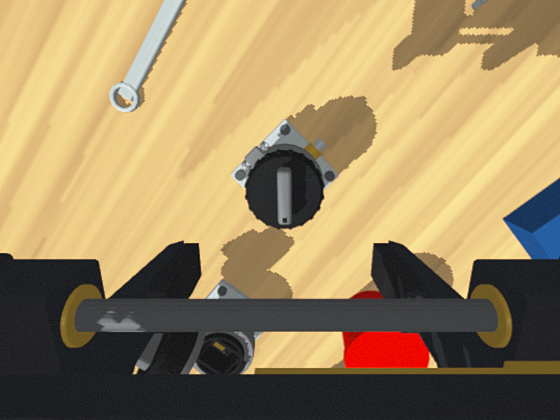

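The bar at (284,190) is centred between the fingers. Descend and grip.

drive_tool(steps=[[[0, 0, 0, 0, 0, -5, 4], [0, 0, 0, 0, 0, -8, 4], [0, 0, 0, 0, 0, -10.2, 4], [0, 0, 0, 0, 0, -10.2, 0.8], [0, 0, 0, 0, 0, -10.2, 0.8], [0, 0, 0, 0, 0, -10.2, 0.8], [0, 0, 0, 0, 0, -10.2, 0.8]]], newtons=40)

```text
time_s: 3.38
tcp_pos: [565.0, 109.7, 100.4]
tool_rot: [0.001, 0.447, 0.895, 0.001]
ft_force: [-0.5, -0.2, 0.1]
opening: 0.227
finger_force: 0.0
```

drive_tool(steps=[[[0, 0, 0, 0, 0, 0, 0.8], [0, 0, 0, 0, 0, 0, 0.8], [0, 0, 0, 0, 0, 0, 0.8], [0, 0, 10, 0, 0, 0, 0.8], [0, 0, 20, 0, 0, 0, 0.8], [0, 0, 30, 0, 0, 0, 0.8], [0, 0, 38, 0, 0, 0, 0.8], [0, 0, 43, 0, 0, 0, 0.8], [0, 0, 43, 0, 0, 0, 0.8], [0, 0, 43, 0, 0, 0, 0.8]]])

```text
time_s: 4.62
tcp_pos: [564.0, 109.5, 98.9]
tool_rot: [-0.0, 0.089, 0.996, -0.0]
ft_force: [-0.2, 0.5, 0.2]
opening: 0.088
finger_force: 0.0
```

Run:
```python
from h import *
p,M,y,s=tool(); print(p,y,s['joint_pos'],s['ft_force'],s['moment'],s['opening'],s['finger_force'])
```

```text
[564.03319071 109.51648688  98.94329289] 79.83734276699838 [ 1.48432827e-01  1.75182623e-01  1.93590619e+00 -5.44243412e-06
  1.03060659e+00 -1.24498887e+00] [-0.19261018  0.48490038  0.23923385] [ 0.04769188 -0.00393457  0.01537082] 0.08849778817163736 0.0
```

Run:
```python
from h import *
im=snap('w3'); s=get_image('side'); save(s,'s3')
a=s['color'][120:260,200:360]
b=im['color'][100:400,80:480]
a=cv2.resize(a,(480,420),interpolation=cv2.INTER_CUBIC)
cv2.imwrite('pics/m3.png',cv2.cvtColor(np.vstack([a[:300,:400],b]),cv2.COLOR_RGB2BGR))
```

```text
(no output)
```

View pics/m3.png

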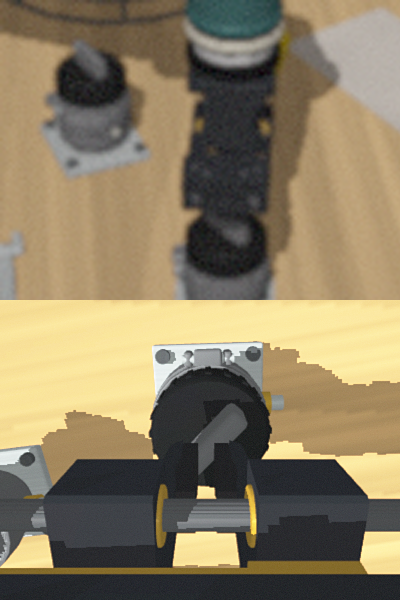

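Run:
```python
from h import *
p,M,y,s=tool()
def proj(im,P):
    E=im['extrinsics']; c=E[:3,:3].T@(np.array(P)-E[:3,3]); d=-c[2]
    return round(im['cx']+im['fx']*c[0]/d,1),round(im['cy']-im['fy']*c[1]/d,1),round(d,1)
im=dict(np.load('w3.npz')); print(im.keys())
print('TCP',proj(im,p),'bar top mid',proj(im,[564,110,118]),[proj(im,np.array([564,110,118])+k*24*np.array([.605,-.796,0])) for k in(-1,1)])
w=cloud(im)
for u,v in [(305,235),(320,215),(300,250),(270,255),(310,255),(267,243),(300,245),(290,260),(222,195)]: print((u,v),w[v,u].round(1),im['color'][v,u])
sd=get_image('side'); print('side',proj(sd,p),proj(sd,[564,110,118]))
```

```text
dict_keys(['color', 'depth', 'fx', 'fy', 'cx', 'cy', 'extrinsics'])
TCP (np.float64(285.0), np.float64(239.1), np.float64(182.6)) bar top mid (np.float64(285.9), np.float64(252.7), np.float64(164.3)) [(np.float64(317.7), np.float64(221.0), np.float64(159.4)), (np.float64(255.9), np.float64(282.6), np.float64(169.2))]
(305, 235) [556.3 121.5 117.1] [92 96 96]
(320, 215) [547.9 130.9 113.9] [79 82 84]
(300, 250) [557.5 118.  131.7] [33 31 28]
(270, 255) [555.4 104.  136.6] [33 32 33]
(310, 255) [558.6 122.3 136.6] [31 28 34]
(267, 243) [554.5 102.  123.6] [32 34 37]
(300, 245) [557.6 118.2 125.8] [30 33 33]
(290, 260) [568.7 111.4 117.6] [89 92 91]
(222, 195) [553.2  53.9  -1.8] [250 228 156]
side (np.float64(275.7), np.float64(195.9), np.float64(1215.3)) (np.float64(275.8), np.float64(190.1), np.float64(1203.1))
```

Run:
```python
from h import *
p,M,y,s=tool()
w=cloud(dict(np.load('w3.npz')))
for u in (262,268,274,300,306): print(u,[(v,w[v,u].round(0).tolist()) for v in range(226,262,4)])
w1=cloud(dict(np.load('w1.npz')));P1=np.array([472.5,170.6,380.7])
for u in (186,192,378,384): print(u,[(v,(w1[v,u]-P1).round(0).tolist()) for v in range(238,262,4)])
sd=get_image('side'); ws=cloud(sd)
for v in range(176,204,2): print(v,[ (u,ws[v,u].round(0).tolist()) for u in (268,275,282)])
```

```text
262 [(226, [554.0, 98.0, 98.0]), (230, [557.0, 97.0, 97.0]), (234, [559.0, 97.0, 97.0]), (238, [562.0, 96.0, 96.0]), (242, [553.0, 100.0, 126.0]), (246, [555.0, 100.0, 126.0]), (250, [555.0, 100.0, 131.0]), (254, [554.0, 100.0, 136.0]), (258, [554.0, 101.0, 141.0])]
268 [(226, [555.0, 101.0, 98.0]), (230, [557.0, 101.0, 97.0]), (234, [560.0, 100.0, 97.0]), (238, [563.0, 99.0, 96.0]), (242, [565.0, 99.0, 97.0]), (246, [555.0, 103.0, 126.0]), (250, [555.0, 103.0, 132.0]), (254, [555.0, 103.0, 136.0]), (258, [555.0, 103.0, 139.0])]
274 [(226, [555.0, 105.0, 98.0]), (230, [558.0, 104.0, 97.0]), (234, [560.0, 104.0, 98.0]), (238, [563.0, 103.0, 98.0]), (242, [562.0, 103.0, 105.0]), (246, [555.0, 106.0, 128.0]), (250, [556.0, 106.0, 131.0]), (254, [556.0, 106.0, 136.0]), (258, [555.0, 106.0, 140.0])]
300 [(226, [551.0, 120.0, 116.0]), (230, [553.0, 119.0, 117.0]), (234, [555.0, 119.0, 118.0]), (238, [558.0, 119.0, 117.0]), (242, [560.0, 118.0, 117.0]), (246, [557.0, 118.0, 127.0]), (250, [558.0, 118.0, 132.0]), (254, [558.0, 118.0, 136.0]), (258, [557.0, 118.0, 141.0])]
306 [(226, [552.0, 
[... 1555 characters left out ...]
 (275, [550.0, 24.0, 195.0]), (282, [567.0, 21.0, 196.0])]
190 [(268, [545.0, 124.0, 109.0]), (275, [551.0, 28.0, 185.0]), (282, [567.0, 21.0, 190.0])]
192 [(268, [546.0, 129.0, 98.0]), (275, [561.0, 105.0, 116.0]), (282, [583.0, 125.0, 98.0])]
194 [(268, [545.0, 120.0, 98.0]), (275, [562.0, 105.0, 109.0]), (282, [578.0, 95.0, 116.0])]
196 [(268, [544.0, 112.0, 98.0]), (275, [562.0, 105.0, 102.0]), (282, [578.0, 93.0, 111.0])]
198 [(268, [544.0, 107.0, 95.0]), (275, [562.0, 106.0, 95.0]), (282, [579.0, 94.0, 104.0])]
200 [(268, [542.0, 96.0, 98.0]), (275, [561.0, 95.0, 97.0]), (282, [579.0, 94.0, 97.0])]
202 [(268, [541.0, 88.0, 98.0]), (275, [560.0, 86.0, 98.0]), (282, [578.0, 85.0, 98.0])]
```

drive_tool(steps=[[[0, 0, -10, 0, 0, 0, 4], [0, 0, -20, 0, 0, 0, 4], [0, 0, -30, 0, 0, 0, 4], [0, 0, -40, 0, 0, 0, 4], [0, 0, -43, 0, 0, 0, 4], [0, 0, -43, 0, 0, -0.7, 4], [0, 0, -43, 0, 0, -0.7, 4]]])

```text
time_s: 5.7
tcp_pos: [563.3, 109.4, 91.0]
tool_rot: [-0.001, 0.446, 0.895, -0.001]
ft_force: [-0.4, -1.1, 0.2]
opening: 0.458
finger_force: 0.0
```

Run:
```python
from h import *
p,M,y,s=tool(); print(bot.pinch_z,p,y,s['opening'],s['ft_force'])
w=cloud(snap('w4'))
for u in (200,215,230,236,242,250,286,320,330,336,342,356): print(u,[(v,(M.T@(w[v,u]-p)).round(0).tolist()) for v in (244,248,252,258,268,280)])
```

```text
18.700000000000003 [563.27094433 109.37243642  91.00780865] 36.96701614089767 0.458178011712221 [-0.43116359 -1.0966484   0.23133912]
200 [(244, [-42.0, -76.0, 90.0]), (248, [-46.0, -77.0, 92.0]), (252, [-50.0, -77.0, 92.0]), (258, [-56.0, -78.0, 92.0]), (268, [10.0, -34.0, -54.0]), (280, [10.0, -32.0, -64.0])]
215 [(244, [-42.0, -63.0, 90.0]), (248, [10.0, -32.0, -34.0]), (252, [10.0, -31.0, -38.0]), (258, [10.0, -30.0, -44.0]), (268, [10.0, -28.0, -54.0]), (280, [9.0, -26.0, -61.0])]
230 [(244, [9.0, -27.0, -26.0]), (248, [8.0, -26.0, -30.0]), (252, [8.0, -25.0, -34.0]), (258, [9.0, -24.0, -42.0]), (268, [9.0, -22.0, -52.0]), (280, [9.0, -21.0, -61.0])]
236 [(244, [8.0, -24.0, -25.0]), (248, [8.0, -23.0, -30.0]), (252, [8.0, -22.0, -35.0]), (258, [9.0, -21.0, -42.0]), (268, [8.0, -20.0, -50.0]), (280, [2.0, -20.0, -49.0])]
242 [(244, [8.0, -21.0, -25.0]), (248, [8.0, -20.0, -30.0]), (252, [8.0, -20.0, -34.0]), (258, [7.0, -19.0, -39.0]), (268, [3.0, -19.0, -41.0]), (280, [-2.0, -19.0, -43.0])]
250 [(244, [-0.0, -19.0, -6.0]), (248, [-3.0, -19.0, -6.0]), (252, [-5.0, -19.0, -7.0]), 
[... 393 characters left out ...]
80, [-23.0, 21.0, -6.0])]
330 [(244, [9.0, 23.0, -26.0]), (248, [8.0, 23.0, -30.0]), (252, [9.0, 22.0, -36.0]), (258, [9.0, 21.0, -42.0]), (268, [5.0, 21.0, -43.0]), (280, [-2.0, 21.0, -43.0])]
336 [(244, [9.0, 26.0, -26.0]), (248, [8.0, 26.0, -29.0]), (252, [8.0, 25.0, -35.0]), (258, [8.0, 24.0, -41.0]), (268, [8.0, 22.0, -51.0]), (280, [3.0, 22.0, -52.0])]
342 [(244, [10.0, 28.0, -30.0]), (248, [8.0, 29.0, -29.0]), (252, [9.0, 27.0, -36.0]), (258, [8.0, 27.0, -40.0]), (268, [8.0, 25.0, -51.0]), (280, [9.0, 23.0, -61.0])]
356 [(244, [-42.0, 65.0, 92.0]), (248, [10.0, 34.0, -34.0]), (252, [10.0, 34.0, -38.0]), (258, [10.0, 32.0, -44.0]), (268, [10.0, 30.0, -54.0]), (280, [9.0, 28.0, -62.0])]
```

View pics/w4.png

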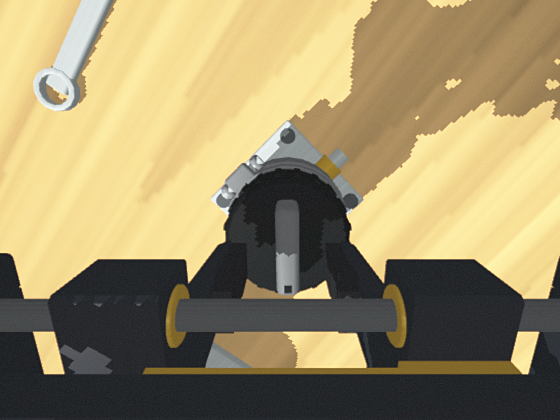

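The fingertips actually sit about 25 mm above the reported TCP: there was no contact at z = 91 although the cap top is at 98, and the depth image agrees. I'll lower further while watching the force.

drive_tool(steps=[[[0, 0, 0, 0, 0, -0.5, 4], [0, 0, 0, 0, 0, -1, 4], [0, 0, 0, 0, 0, -1.3, 4], [0, 0, 0, 0, 0, -1.3, 0.8], [0, 0, 0, 0, 0, -1.3, 0.8], [0, 0, 0, 0, 0, -1.3, 0.8], [0, 0, 0, 0, 0, -1.3, 0.8], [0, 0, 0, 0, 0, -1.3, 0.8]]])

```text
time_s: 6.75
tcp_pos: [564.2, 109.5, 79.2]
tool_rot: [0.0, 0.447, 0.895, 0.0]
ft_force: [-1.7, -0.8, 0.2]
opening: 0.137
finger_force: 40.0
```

drive_tool(steps=[[[0, 0, 10, 0, 0, 0, 0.8], [0, 0, 20, 0, 0, 0, 0.8], [0, 0, 30, 0, 0, 0, 0.8], [0, 0, 38, 0, 0, 0, 0.8], [0, 0, 42, 0, 0, 0, 0.8], [0, 0, 44, 0, 0, 0, 0.8], [0, 0, 44, 0, 0, 0, 0.8]]])

```text
time_s: 7.62
tcp_pos: [565.3, 111.4, 79.5]
tool_rot: [0.001, 0.079, 0.997, 0.002]
ft_force: [2.2, 5.2, -1.6]
opening: 0.129
finger_force: 40.0
```

Run:
```python
from h import *
p,M,y,s=tool(); print(p,y,s['joint_pos'],s['ft_force'],s['moment'],s['opening'],s['finger_force'])
```

```text
[565.34097953 111.40874368  79.45577697] 80.88750433765965 [ 0.14956939  0.19755136  1.94976605  0.00335145  0.99092558 -1.26401118] [ 2.22127964  5.2201533  -1.58013628] [ 0.98620971 -0.43764929 -0.05005405] 0.12947820977047253 39.99744415283203
```

The cap turned freely, so B's x is about -9.5°. Next I swing the cap open along the pin arc.

drive_tool(steps=[[[-1.65, -9.86, 0, -0.33, 0.05, 0.69, 0.8], [-3.3, -19.7, 0, -0.77, 0.13, 1.31, 0.8], [-4.95, -29.6, 0, -1.3, 0.22, 1.84, 0.8], [-6.6, -39.4, 0, -1.93, 0.32, 2.27, 0.8], [-8.25, -49.3, 0, -2.61, 0.44, 2.59, 0.8], [-9.9, -59.2, 0, -3.34, 0.56, 2.78, 0.8], [-9.9, -59.2, 0, -3.34, 0.56, 2.78, 0.8], [-9.9, -59.2, 0, -3.34, 0.56, 2.78, 0.8]]])

```text
time_s: 8.62
tcp_pos: [501.7, 118.0, 181.1]
tool_rot: [0.447, 0.074, 0.89, -0.042]
ft_force: [0.4, 0.4, -0.2]
opening: 0.093
finger_force: 0.0
```

Run:
```python
from h import *
p,M,y,s=tool(); print(p,M.round(2).tolist(),s['joint_pos'],s['ft_force'],s['moment'],s['opening'],s['finger_force'])
s=get_image('side'); a=s['color'][120:280,180:380]; t=get_image('top'); b=t['color'][150:290,160:360]
im=[cv2.resize(x,None,fx=2,fy=2,interpolation=cv2.INTER_CUBIC) for x in (a,b)]
cv2.imwrite('pics/m5.png',cv2.cvtColor(np.vstack(im),cv2.COLOR_RGB2BGR))
```

```text
[501.70018886 117.99407678 181.10424027] [[-0.59, 0.17, 0.79], [0.09, 0.99, -0.14], [-0.8, -0.01, -0.6]] [ 0.57839508 -0.37942339  2.5677261  -1.3093565   0.60520331  0.18565401] [ 0.39737424  0.38662211 -0.16478785] [ 0.10256905  0.37883385 -0.03345888] 0.09315592806190941 0.0
```

View pics/m5.png

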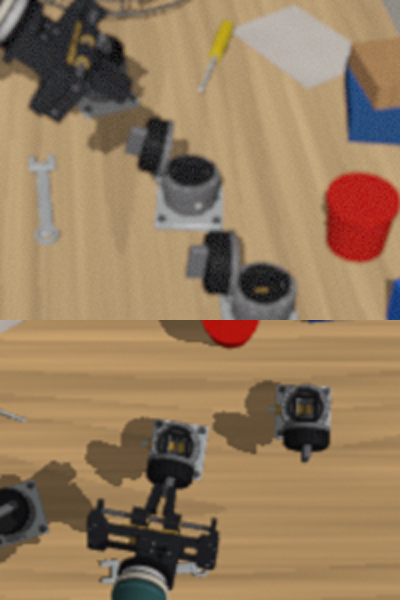

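The arm met its reach limit but the cap is fully open (the picture shows B's well exposed). Back off and return to tool-down.

drive_tool(steps=[[[0, 0, 0, -3, 0.5, 3, 3], [0, 0, 0, -3, 0.5, 7, 3], [1.7, 10, 0, -1, 0, 11, 6], [3.4, 20, 0, 2, 0, 13, 8.8], [5, 30, 0, 4, 0, 13, 8.8], [6.7, 40, 0, 6, 0, 13, 8.8], [8.4, 50, 0, 6, 0, 13, 8.8], [9.0, 54, 0, 6, 0, 13, 8.8], [9.0, 54, 0, 6, 0, 13, 8.8], [9.0, 54, 0, 6, 0, 13, 8.8]]])

```text
time_s: 9.98
tcp_pos: [560.5, 115.4, 306.1]
tool_rot: [-0.015, 0.08, 0.997, -0.005]
ft_force: [-0.2, -1.1, 0.7]
opening: 0.998
finger_force: 0.0
```

Run:
```python
from h import *
from scipy.spatial.transform import Rotation as R
p,M,y,s=tool(); print(p,y,M.round(3).tolist(),s['joint_pos'])
# rotation to tool down with closing at 80 deg
a=np.radians(80); T=np.column_stack([[-np.sin(a)*-1*-1,np.cos(a),0],[np.cos(a),np.sin(a),0],[0,0,-1]])
print(np.degrees(R.from_matrix(T@M.T).as_rotvec()),np.linalg.det(T))
```

```text
[560.47415315 115.37002989 306.10989334] 80.85081374162132 [[-0.987, 0.159, -0.03], [0.159, 0.987, -0.008], [0.029, -0.013, -1.0]] [ 0.16149627  0.0480273   1.68477031 -0.00318908  1.44009519 -1.2489666 ]
[ 0.45441894 -1.74424739 -0.84014969] 0.9999999999999999
```

drive_tool(steps=[[[0.45, -1.74, 5, 2, -6, 0, 8.8], [0.45, -1.74, 9.2, 4, -12, -3, 8.8], [0.45, -1.74, 9.2, 6.4, -18, -6, 8.8], [0.45, -1.74, 9.2, 6.4, -21.3, -6, 8.8], [0.45, -1.74, 9.2, 6.4, -21.3, -6, 8.8], [0.45, -1.74, 9.2, 6.4, -21.3, -6, 8.8]]])

```text
time_s: 10.72
tcp_pos: [624.1, -96.1, 248.8]
tool_rot: [0.002, -0.001, 1.0, -0.001]
ft_force: [1.1, 0.9, 0.2]
opening: 0.999
finger_force: 0.0
```

Run:
```python
from h import *
p,M,y,s=tool(); print(p,y,M[2].round(3),s['joint_pos'])
im=snap('w6'); w=cloud(im); lub(w,629,-98); lub(w,563,111)
a=cv2.cvtColor(im['color'],cv2.COLOR_RGB2BGR)
cv2.imwrite('pics/w6c.png',a)
```

```text
[624.07410721 -96.08159484 248.76983677] 90.11090553833242 [-0.004 -0.002 -1.   ] [-1.91531423e-01  1.60640034e-01  1.66459241e+00 -1.20379404e-03
  1.31241305e+00 -1.76396159e+00]
  foot 290 [nan nan nan] rect (array([639.6, -94.9]), 91.7, 73.0, 84.9) circ [array([639.3, -96.5]), np.float64(56.7)]
  hinge/shoulder 1132 [nan nan nan] rect (array([ 646.4, -101.4]), 91.8, 55.4, 58.4) circ [array([638.4, -96.7]), np.float64(47.9)]
  neck 940 [nan nan nan] rect (array([632.2, -96.6]), 52.7, 41.4, 56.0) circ [array([629.7, -96.5]), np.float64(31.8)]
  bar 64 [586.4 -97.1 102.1] rect (array([586.9, -85.9]), 90.6, 18.9, 77.1) circ [array([591. , -86.8]), np.float64(45.3)]
  foot 1830 [nan nan nan] rect (array([nan, nan]), 0.0, 0.0, 0.0) circ [array([564.7, 115.8]), np.float64(66.2)]
  hinge/shoulder 2042 [nan nan nan] rect (array([568.6, 134.3]), 125.1, 83.0, 84.2) circ [array([564.4, 135.1]), np.float64(63.1)]
  neck 1248 [nan nan nan] rect (array([558.9, 115.7]), 54.2, 54.1, 45.0) circ [array([566.5, 114.7]), np.float64(33.2)]
  captop 65 [nan nan nan] rect (array([517.2,  89.6]), 23.4, 15.3, -80.8) circ [array([520.6,  90.3]), np.float64(12.2)]
  bar 358 [nan nan nan] rect (array([528. ,  97.9]), 41.8, 21.3, 60.2) circ [array([523.5, 100.8]), np.float64(21.3)]
```

View pics/w6c.png

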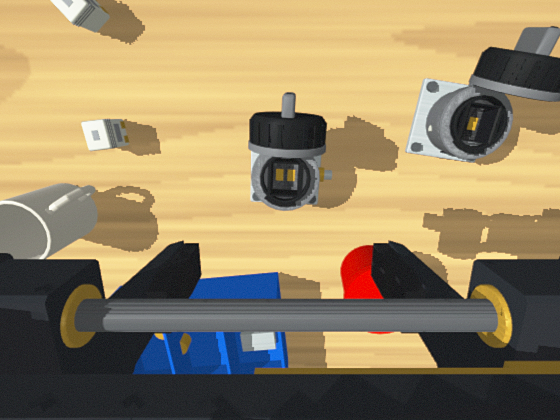

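C at (285,178) and B at (475,130) are both open with empty wells. The packs are at (100,135) and (82,8).

```bash
cat >> h.py <<'E'
def well(w,cx,cy):
    d=np.hypot(w[...,0]-cx,w[...,1]-cy)
    def big(m):
        m=cv2.morphologyEx((m&np.isfinite(w[...,2])).astype(np.uint8),cv2.MORPH_OPEN,np.ones((3,3)))
        n,l,s,c=cv2.connectedComponentsWithStats(m)
        return None if n<2 else w[l==1+np.argmax(s[1:,4])]
    rim=big((w[...,2]>68)&(w[...,2]<77)&(d<36))
    if rim is not None:
        q=cv2.convexHull(rim[:,:2].astype(np.float32))[:,0]
        # robust algebraic circle on hull points
        for _ in range(4):
            A=np.c_[2*q,np.ones(len(q))]; x=np.linalg.lstsq(A,(q**2).sum(1),rcond=None)[0]
            r=np.sqrt(x[2]+x[0]**2+x[1]**2); e=np.abs(np.hypot(*(q-x[:2]).T)-r); q=q[e<=max(1.0,np.percentile(e,80))]
        print('  rim z %.1f n %d circle'%(np.median(rim[:,2]),len(rim)),x[:2].round(1),'r',r.round(1))
    fl=big((w[...,2]>36)&(w[...,2]<52)&(d<24))
    if fl is not None: print('  floor z %.1f n %d'%(np.median(fl[:,2]),len(fl)),rect(fl))
    sk=big((w[...,2]>8)&(w[...,2]<18)&(d<75)) 
    if sk is not None: print('  foot',rect(sk),len(sk))
def pack(w,cx,cy,zt=46):
    d=np.hypot(w[...,0]-cx,w[...,1]-cy)
    m=((d<32)&(np.abs(w[...,2]-zt)<5)).astype(np.uint8)
    m=cv2.morphologyEx(m,cv2.MORPH_OPEN,np.ones((3,3)))>0
    print('  pack',w[m].mean(0).round(1),rect(w[m]),m.sum())
E
python3 - <<'E'
from h import *
w=cloud(dict(np.load('w6.npz')))
print('C');well(w,629,-98);print('B');well(w,563,111)
pack(w,577,-320); pack(w,437,-327)
E
```

```text
C
  rim z 71.5 n 836 circle [627.5 -97.6] r 30.2
  floor z 44.0 n 676 (array([627.2, -97.6]), 32.5, 30.0, -2.5)
  foot (array([ 658.5, -138.9]), 19.8, 11.5, -1.6) 84
B
  rim z 71.3 n 1248 circle [564.9 110.6] r 30.2
  floor z 44.3 n 546 (array([564. , 119.6]), 36.2, 17.8, -6.9)
  foot (array([562. , 102.1]), 92.1, 72.4, -7.3) 1570
  pack [ 577.7 -317.6   45.3] (array([ 578.1, -318.8]), 34.3, 28.9, 6.1) 752
  pack [ 447.7 -322.5   45.3] (array([ 450.3, -324.4]), 38.4, 20.6, 89.7) 533
```

drive_tool(steps=[[[0, 0, 6, -1.5, -6, 0, 8.8], [0, 0, 6, -2.5, -12, -2, 8.8], [0, 0, 6, -4, -18, -5, 8.8], [0, 0, 6, -4.6, -22.3, -9, 8.8], [0, 0, 6, -4.6, -22.3, -9, 8.8], [0, 0, 6, -4.6, -22.3, -9, 8.8]]])

```text
time_s: 11.52
tcp_pos: [579.5, -318.6, 158.4]
tool_rot: [0.001, -0.054, 0.999, -0.001]
ft_force: [0.4, -0.5, 0.4]
opening: 0.998
finger_force: 0.0
```

Run:
```python
from h import *
p,M,y,s=tool(); print(p,y,M[2].round(3),s['joint_pos'])
w=cloud(snap('w7')); pack(w,578,-319); pack(w,440,-326)
t=cloud(get_image('top')); pack(t,440,-326)
```

```text
[ 579.47122855 -318.6381485   158.39381572] 96.15249266954996 [-0.002 -0.002 -1.   ] [-5.40471433e-01  2.74417336e-01  1.69618372e+00  1.18808029e-04
  1.16802534e+00 -2.21869749e+00]
  pack [ 576.9 -319.4   45.4] (array([ 577.8, -319.5]), 34.0, 28.1, 6.9) 1083
  pack [ 440.5 -326.4   45.5] (array([ 439.7, -326.4]), 34.7, 28.7, 41.0) 1609
  pack [nan nan nan] (array([0., 0.]), 0.0, 0.0, 0.0) 0h.py:49: RuntimeWarning: Mean of empty slice.
  print('  pack',w[m].mean(0).round(1),rect(w[m]),m.sum())
  ret = um.true_divide(
```

drive_tool(steps=[[[0, 0, 0.7, -0.2, -0.1, -5, 6], [0, 0, 0.7, -0.2, -0.1, -10, 6], [0, 0, 0.7, -0.2, -0.1, -13, 6], [0, 0, 0.7, -0.2, -0.1, -15.3, 6], [0, 0, 0.7, -0.2, -0.1, -15.3, 6], [0, 0, 0.7, -0.2, -0.1, -15.3, 2.4], [0, 0, 0.7, -0.2, -0.1, -15.3, 2.4], [0, 0, 0.7, -0.2, -0.1, -15.3, 2.4], [0, 0, 0.7, -0.2, -0.1, -15.3, 2.4], [0, 0, 0.7, -0.2, -0.1, -15.3, 2.4]]], newtons=25)

```text
time_s: 12.88
tcp_pos: [577.5, -321.2, 5.7]
tool_rot: [0.001, -0.059, 0.998, -0.001]
ft_force: [-0.3, 1.8, 6.2]
opening: 0.315
finger_force: 24.8
```

drive_tool(steps=[[[0, 0, 0, 0, 0, 5, 2.4], [0, 0, 0, 0, 0, 10, 2.4], [0, 0, -5, 1, 5, 14, 2.4], [0, 0, -9, 2.5, 11, 14, 2.4], [0, 0, -9, 4, 17, 14, 2.4], [0, 0, -9, 5, 22.2, 12, 2.4], [0, 0, -9, 5, 22.2, 10, 2.4], [0, 0, -9, 5, 22.2, 10, 2.4], [0, 0, -9, 5, 22.2, 10, 2.4]]])

```text
time_s: 14.0
tcp_pos: [626.7, -100.5, 104.5]
tool_rot: [0.001, 0.02, 1.0, -0.001]
ft_force: [0.3, 0.4, -1.2]
opening: 0.314
finger_force: 24.8
```

Run:
```python
from h import *
p,M,y,s=tool(); print(p,y,M[2].round(3),s['opening'],s['finger_force'],s['ft_force'])
im=snap('w8'); w=cloud(im); well(w,627.5,-97.6); pack(w,p[0],p[1],p[2]+40)
d=w[...,2]; m=(np.hypot(w[...,0]-p[0],w[...,1]-p[1])<40)&(im['color'].min(-1)>130)&(d>p[2]+10); v,u=np.where(m)
print(m.sum(),u.min(),u.max(),v.min(),v.max(),np.nanmin(d[m]),np.nanmax(d[m]))
pp=w[m]-p; q=pp@M; print('tool-frame front face x',np.percentile(q[:,0],[5,50,95]).round(1),'y',np.percentile(q[:,1],[2,98]).round(1),'z',np.percentile(q[:,2],[2,98]).round(1))
```

```text
[ 626.69291474 -100.50471957  104.54997699] 87.71620200109346 [-0.001 -0.002 -1.   ] 0.31408794376080096 24.763927459716797 [ 0.31647211  0.35636874 -1.19212312]
  rim z 71.4 n 575 circle [625.7 -80. ] r 17.0
  floor z 44.3 n 649 (array([621.5, -97.3]), 30.1, 14.7, 87.5)
  foot (array([ 663.4, -143.5]), 4.9, 2.2, -14.0) 9
  pack [ 623.4 -100.3  144.7] (array([625.9, -99.9]), 56.5, 33.0, -89.7) 4494
5447 223 371 187 331 114.55154091791141 211.53012066859912
tool-frame front face x [-11.2  13.4  37.2] y [-13.3  16.4] z [-106.1  -13.6]
```

View pics/w8.png

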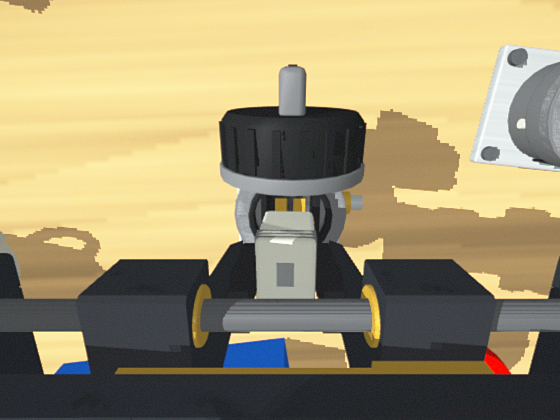

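The pack is held square between the fingers, in front of C's open well. I'll get its exact offset in the tool frame.

Run:
```python
from h import *
p,M,y,s=tool()
im=dict(np.load('w8.npz')); w=cloud(im); q=(w-p)@M
m=(np.abs(q[...,1])<11)&(q[...,0]>8)&(q[...,0]<26)&(q[...,2]<-2)&(q[...,2]>-38)
print('front face x',np.median(q[m][:,0]),m.sum(), 'pack centre tool x',np.median(q[m][:,0])-17)
for lo in range(-40,6,6):
    k=m&(q[...,2]>lo)&(q[...,2]<lo+6)
    if k.sum()>5: print(lo,np.median(q[k][:,0]).round(2),k.sum())
t=(np.abs(q[...,1])<10)&(np.abs(q[...,0])<22)&(q[...,2]<-36)&(q[...,2]>-48); print('top',np.median(q[t][:,2]),np.percentile(q[t][:,0],[2,98]))
```

```text
front face x 16.574950865168475 1114 pack centre tool x -0.42504913483152507
-40 16.52 201
-34 16.62 226
-28 16.51 181
-22 16.53 167
-16 16.6 156
-10 16.64 139
-4 16.67 44
top -39.640874896274674 [-12.56197189  16.57186923]
```

drive_tool(steps=[[[0, 0, 0, 0.05, 0.29, -1, 2.4], [0, 0, 0, 0.05, 0.29, -2, 2.4], [0, 0, 0, 0.05, 0.29, -2, 2.4], [0, 0, 0, 0.05, 0.29, -2.5, 2.4], [0, 0, 0, 0.05, 0.29, -3, 2.4], [0, 0, 0, 0.05, 0.29, -3.3, 2.4], [0, 0, 0, 0.05, 0.29, -3.3, 2.4]]])

```text
time_s: 14.92
tcp_pos: [628.2, -95.3, 76.5]
tool_rot: [0.002, 0.019, 1.0, -0.0]
ft_force: [-10.1, 3.7, 21.9]
opening: 0.314
finger_force: 25.0
```

drive_tool(steps=[[[0, 0, 0, 0, 0, 1.2, 2.4], [0, 0, 0, 0, 0, 1.2, 2.4], [0, 0, 0, 0, 0, 1.2, 2.4], [0, 0, 0, 0, 0, 1.2, 2.4]]])

```text
time_s: 15.42
tcp_pos: [626.7, -96.1, 82.6]
tool_rot: [-0.0, 0.019, 1.0, -0.001]
ft_force: [-0.4, -0.1, -1.2]
opening: 0.315
finger_force: 24.9
```

Run:
```python
from h import *
for i in range(3):
    p,M,y,s=tool(); print(p,y,M[:,2].round(3),s['ft_force'])
    im=get_image('wrist')
np.savez('w9.npz',**im); w=cloud(im); q=(w-p)@M
m=(np.abs(q[...,1])<11)&(q[...,0]>8)&(q[...,0]<26)&(q[...,2]<-5)&(q[...,2]>-38)
print('front x',np.median(q[m][:,0]))
white=(im['color'].min(-1)>100)
m=(q[...,0]>14)&(q[...,0]<19)&(q[...,2]<-2)&(q[...,2]>-38)&(np.abs(q[...,1])<25)
for lo in (-36,-30,-24,-18,-12,-6):
    k=m&(q[...,2]>lo)&(q[...,2]<lo+6)&white
    if k.sum()>5: print(lo,np.percentile(q[k][:,1],[1,50,99]).round(1),k.sum())
well(w,627.5,-97.6)
# front (robot-side) inner wall edge of well and rim pts in front
d=np.hypot(w[...,0]-627.5,w[...,1]+97.6)
r=(w[...,2]>69)&(w[...,2]<75)&(d<33)
q=cv2.convexHull(w[r][:,:2].astype(np.float32))[:,0]
print(w[r].min(0),w[r].max(0),r.sum())
```

```text
[626.74475549 -96.13108795  82.55299153] 87.79967916732784 [-0.    -0.002 -1.   ] [-0.41615109 -0.14065138 -1.16506439]
[626.79358186 -96.11731408  82.62402458] 87.79866585438025 [-0.    -0.002 -1.   ] [-0.24050152 -0.22213862 -1.80440592]
[626.88663357 -96.12317058  82.74262581] 87.79655151597052 [ 0.    -0.002 -1.   ] [ 0.19785359  0.99354033 -1.1683028 ]
front x 16.253912316540195
-36 [-12.3   1.3  12.8] 225
-30 [-12.4   0.3  13.1] 222
-24 [-12.8   0.6  13.5] 216
-18 [-12.9   0.3  13.5] 196
-12 [-12.3   0.3  13.6] 166
-6 [-12.5   1.5  13.8] 106
  rim z 71.5 n 250 circle [623.8 -81.6] r 14.8
  floor z 44.2 n 12 (array([ 620.5, -111.2]), 2.1, 1.9, -89.4)
[ 609.68350717 -125.99930054   69.01047213] [635.24005314 -69.09000397  73.21059982] 836
```

drive_tool(steps=[[[0, 0, 0, 0, -0.2, 0, 2.4], [0, 0, 0, 0, -0.2, -0.6, 2.4], [0, 0, 0, 0, -0.2, -1.2, 2.4], [0, 0, 0, 0, -0.2, -1.6, 2.4], [0, 0, 0, 0, -0.2, -2, 2.4], [0, 0, 0, 0, -0.2, -2, 2.4]]])

```text
time_s: 16.32
tcp_pos: [630.5, -98.3, 71.6]
tool_rot: [0.004, 0.019, 1.0, -0.001]
ft_force: [-11.4, 4.4, 32.7]
opening: 0.317
finger_force: 25.0
```

drive_tool(steps=[[[0, 0, 0, 0, 0, 0.8, 2.4], [0, 0, 0, -0.2, 0, 0.8, 2.4], [0, 0, 0, -0.2, 0, 0.4, 2.4], [0, 0, 0, -0.2, 0, 0, 2.4], [0, 0, 0, -0.2, 0, -0.3, 2.4], [0, 0, 0, -0.2, 0, -0.3, 2.4]]])

```text
time_s: 17.08
tcp_pos: [626.0, -98.2, 60.0]
tool_rot: [0.001, 0.019, 1.0, -0.001]
ft_force: [5.5, -0.9, -3.8]
opening: 0.313
finger_force: 25.0
```

```bash
cat > held.py <<'E'
from h import *
def held(im,p,M):
    w=cloud(im); q=(w-p)@M
    m=(np.abs(q[...,1])<11)&(q[...,0]>5)&(q[...,0]<30)&(q[...,2]<-8)&(q[...,2]>-36)
    for lo in (-36,-29,-22,-15):
        k=m&(q[...,2]>lo)&(q[...,2]<lo+7); print('  front',lo,np.median(q[k][:,0]).round(1),k.sum())
    t=(np.abs(q[...,1])<8)&(q[...,0]<15)&(q[...,0]>-5)&(q[...,2]<-30)&(q[...,2]>-60); print('  top z tool',np.median(q[t][:,2]).round(1),'world',np.median(w[t][:,2]).round(1))
if __name__=='__main__':
    p,M,y,s=tool(); print(p,y,M[:,2].round(3),s['ft_force'],s['moment'])
    im=get_image('wrist'); save(im,'hl'); held(im,p,M)
E
python3 held.py
```

```text
[625.97048589 -98.24275111  60.00050061] 87.79680732509291 [ 0.002 -0.002 -1.   ] [ 5.48196805 -0.88599686 -3.84737561] [-0.07903831 -1.02225689 -0.09582757]
  front -36 nan 0
  front -29 nan 0
  front -22 nan 0
  front -15 nan 0
  top z tool -44.9 world 104.9
  return _methods._mean(a, axis=axis, dtype=dtype,
  ret = ret.dtype.type(ret / rcount)
```

drive_tool(steps=[[[0, 0, 0, 0.05, 0, -0.3, 2.4], [0, 0, 0, 0.05, 0, -0.6, 2.4], [0, 0, 0, 0.05, 0, -0.9, 2.4], [0, 0, 0, 0.05, 0, -0.9, 2.4]]])

```text
time_s: 17.62
tcp_pos: [626.4, -98.2, 51.5]
tool_rot: [0.001, 0.019, 1.0, -0.001]
ft_force: [5.5, 0.2, -0.9]
opening: 0.314
finger_force: 25.0
```

```bash
python3 held.py 2>/dev/null
```

```text
[626.39420761 -98.22406191  51.53900184] 87.7981310662858 [ 0.003 -0.002 -1.   ] [ 5.51002686  0.24429099 -0.93702758] [ 0.02758316 -0.97423816  0.02065023]
  front -36 nan 0
  front -29 nan 0
  front -22 nan 0
  front -15 nan 0
  top z tool -44.9 world 96.4
```

drive_tool(steps=[[[0, 0, 0, 0, 0, 0, 4], [0, 0, 0, 0, 0, 0, 4], [0, 0, 0, 0, 0, 0, 4], [0, 0, 0, 0, 0, 3.5, 4], [0, 0, 0, 0, 0, 3.5, 0.5], [0, 0, 0, 0, 0, 3.5, 0.5], [0, 0, 0, 0, 0, 3.5, 0.5], [0, 0, 0, 0, 0, 3.5, 0.5], [0, 0, 0, 0, 0, 3.5, 0.5], [0, 0, 0, 0, 0, 3.5, 0.5]]])

```text
time_s: 18.92
tcp_pos: [625.7, -98.1, 86.3]
tool_rot: [0.0, 0.019, 1.0, -0.001]
ft_force: [-0.4, -0.1, 0.7]
opening: 0.059
finger_force: 0.0
```

drive_tool(steps=[[[0, 0, 0, 0, 0, 0, 0.5], [0, 0, 0, 0, 0, -1, 0.5], [0, 0, 0, 0, 0, -1.6, 0.5], [0, 0, 0, 0, 0, -2.1, 0.5], [0, 0, 0, 0, 0, -2.5, 0.5], [0, 0, 0, 0, 0, -2.5, 0.5]]])

```text
time_s: 19.68
tcp_pos: [626.8, -98.2, 66.4]
tool_rot: [0.002, 0.019, 1.0, -0.001]
ft_force: [-10.2, 1.6, 23.2]
opening: 0.054
finger_force: 11.6
```

drive_tool(steps=[[[0, 0, 0, 0, 0, 5, 0.5], [0, 0, 0, 0, 0, 10, 0.5], [0, 0, 0, 0, 0, 15, 0.5], [0, 0, 0, 0, 0, 15, 0.5]]])

```text
time_s: 20.18
tcp_pos: [629.3, -98.8, 217.6]
tool_rot: [0.006, 0.019, 1.0, -0.002]
ft_force: [-0.0, -0.0, 0.4]
opening: 0.055
finger_force: 0.0
```

Run:
```python
from h import *
p,M,y,s=tool(); print(p,y)
im=snap('w10'); w=cloud(im); pack(w,627.5,-97.6,90)
d=np.hypot(w[...,0]-627.5,w[...,1]+97.6)
m=(d<10)&np.isfinite(w[...,2])&(w[...,2]<110); print('top z',np.percentile(w[m][:,2],[10,50,90]).round(1))
# cap C points
m=(np.abs(w[...,1]+97)<45)&(w[...,0]>500)&(w[...,0]<600)&(w[...,2]>80)
q=w[m]; i=q[:,2].argmax(); print('cap highest',np.percentile(q[:,2],99).round(1),'x range',np.nanpercentile(q[:,0],[1,99]).round(1))
for lo in range(80,160,10):
    k=q[(q[:,2]>=lo)&(q[:,2]<lo+10)]
    if len(k)>5: print(lo,len(k),np.percentile(k[:,0],[2,98]).round(1),np.percentile(k[:,1],[2,98]).round(1))
```

```text
[629.34224341 -98.84641032 217.61468897] 87.8013690559073
  pack [623.3 -98.1  89.4] (array([624.3, -98.1]), 33.6, 28.5, -2.3) 980
top z [88.9 89.7 90.6]
cap highest 330.1 x range [544.6 599.8]
80 36 [551.8 553.4] [-117.6  -72.6]
90 56 [551.8 554.7] [-124.   -65.7]
100 66 [536.2 571.6] [-130.7  -63.3]
110 225 [554.3 586.9] [-132.2  -58.2]
120 619 [549.2 588.9] [-129.4  -61.8]
130 2003 [539.1 589.1] [-122.6  -68.8]
140 1451 [558.9 589.9] [-109.4  -79.6]
```

The pack is fully home in C: its top is at 89.7 and its yaw at -2.3°. Now I'll swing C's cap shut from behind with closed fingers.

drive_tool(steps=[[[0, 0, 0, -6, 0.2, 0, 0.3], [0, 0, 0, -12, 0.4, 0, 0.3], [0, 0, 0, -15, 0.6, 0, 0.3], [0, 0, 0, -15, 0.6, -5, 0.3], [0, 0, 0, -15, 0.6, -10, 0.3], [0, 0, 0, -15, 0.6, -13.7, 0.3], [0, 0, 0, -15, 0.6, -13.7, 0.3], [0, 0, 0, -13, 0.6, -13.7, 0.3], [0, 0, 0, -11.5, 0.5, -13.5, 0.3]]])

```text
time_s: 21.35
tcp_pos: [512.1, -93.3, 77.5]
tool_rot: [0.001, 0.019, 1.0, -0.001]
ft_force: [-0.3, -0.6, -0.4]
opening: 0.031
finger_force: 0.0
```

drive_tool(steps=[[[0, 0, 0, 1, 0, 0.7, 0.3], [0, 0, 0, 2, -0.1, 1.3, 0.3], [0, 0, 0, 3, -0.1, 1.8, 0.3], [0, 0, 0, 4, -0.2, 2.3, 0.3], [0, 0, 0, 5, -0.2, 2.5, 0.3], [0, 0, 0, 6, -0.2, 2.7, 0.3], [0, 0, 0, 7, -0.3, 2.8, 0.3], [0, 0, 0, 8, -0.3, 2.9, 0.3], [0, 0, 0, 8, -0.3, 2.9, 0.3]]])

```text
time_s: 22.48
tcp_pos: [591.5, -96.2, 105.4]
tool_rot: [0.001, 0.019, 1.0, -0.001]
ft_force: [-0.8, 0.9, 0.8]
opening: 0.036
finger_force: 0.4
```

Run:
```python
from h import *
s=get_image('side'); w=cloud(s); save(s,'s11')
m=(np.abs(w[...,1]+97)<45)&(w[...,0]>560)&(w[...,0]<690)&(w[...,2]>85)&(w[...,2]<165)
v,u=np.where(m); print(u.min(),u.max(),v.min(),v.max())
a=s['color'][170:320,230:390]; cv2.imwrite('pics/s11c.png',cv2.cvtColor(cv2.resize(a,None,fx=2.5,fy=2.5,interpolation=cv2.INTER_CUBIC),cv2.COLOR_RGB2BGR))
```

```text
292 326 248 269
```

View pics/s11c.png

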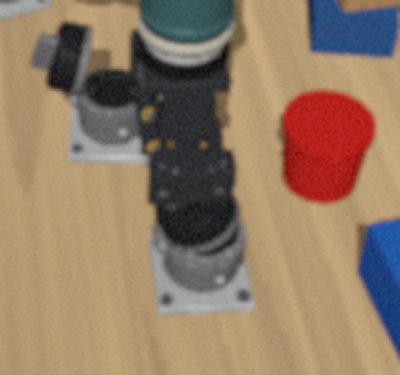

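The cap is now nearly shut, tilted about 10–15°. Press it down from above.

drive_tool(steps=[[[0, 0, 0, 0, 0, 2, 0.3], [0, 0, 0, 2, 0, 3, 0.3], [0, 0, 0, 4.7, -0.2, 3, 0.3], [0, 0, 0, 4.7, -0.2, 1.5, 0.3], [0, 0, 0, 4.7, -0.2, 0.2, 0.3], [0, 0, 0, 4.7, -0.2, -0.7, 0.3], [0, 0, 0, 4.7, -0.2, -1.4, 0.3], [0, 0, 0, 4.7, -0.2, -1.4, 0.3]]])

```text
time_s: 23.52
tcp_pos: [643.2, -98.5, 95.1]
tool_rot: [0.007, 0.019, 1.0, -0.001]
ft_force: [8.3, 0.9, 7.1]
opening: 0.036
finger_force: 5.0
```

drive_tool(steps=[[[0, 0, 0, -1, 0, 3, 4], [0, 0, 0, -1.8, 0, 8, 4], [0, 0, 0, -1.8, 0, 11, 4], [0, 0, 0, -1.8, 0, 11, 4], [0, 0, 0, -1.8, 0, 11, 4], [0, 0, 0, -1.8, 0, 11, 4]]])

```text
time_s: 24.28
tcp_pos: [618.2, -97.8, 198.9]
tool_rot: [-0.001, 0.019, 1.0, -0.001]
ft_force: [0.3, -0.3, 0.8]
opening: 0.455
finger_force: 0.0
```

```bash
cat >> h.py <<'E'
def barm(w,cx,cy,z0=118):
    d=np.hypot(w[...,0]-cx,w[...,1]-cy)
    m=((d<34)&(np.abs(w[...,2]-z0)<6)).astype(np.uint8); m=cv2.morphologyEx(m,cv2.MORPH_OPEN,np.ones((3,3)))
    q=w[m>0]; A=np.c_[q[:,:2]-q[:,:2].mean(0),np.ones(len(q))]; sl=np.linalg.lstsq(A,q[:,2],rcond=None)[0]
    print('  bar',rect(q),'z',np.median(q[:,2]).round(1),'slope',sl[:2].round(3),len(q))
    c=(d<33)&(np.abs(w[...,2]-98)<6); q=w[c]; q=q[np.isfinite(q[:,2])]
    A=np.c_[q[:,:2]-[cx,cy],np.ones(len(q))]; print('  captop plane',np.linalg.lstsq(A,q[:,2],rcond=None)[0].round(3))
E
python3 - <<'E'
from h import *
p,M,y,s=tool(); print(p,y,M[:,2].round(3),s['opening'])
w=cloud(snap('w12')); barm(w,625,-98)
E
```

```text
[618.2426584  -97.84284711 198.94288319] 87.80080181752058 [-0.003 -0.001 -1.   ] 0.45505390790259465
  bar (array([629.2, -98.5]), 66.6, 36.8, 83.9) z 117.8 slope [ 0.333 -0.013] 2028
  captop plane [4.00000e-03 6.00000e-03 1.00621e+02]
```

drive_tool(steps=[[[0, 0, 0, 0.7, 0, -5, 4], [0, 0, 0, 0.7, 0, -9, 4], [0, 0, 0, 0.7, 0, -11.9, 4], [0, 0, 0, 0.7, 0, -11.9, 4], [0, 0, 0, 0.7, 0, -11.9, 0.8], [0, 0, 0, 0.7, 0, -11.9, 0.8], [0, 0, 0, 0.7, 0, -11.9, 0.8], [0, 0, 0, 0.7, 0, -11.9, 0.8], [0, 0, 0, 0.7, 0, -11.9, 0.8], [0, 0, 0, 0.7, 0, -11.9, 0.8]]], newtons=40)

```text
time_s: 25.58
tcp_pos: [628.0, -98.0, 83.7]
tool_rot: [0.002, 0.019, 1.0, -0.001]
ft_force: [3.2, 2.2, 3.7]
opening: 0.129
finger_force: 39.8
```

drive_tool(steps=[[[0, 0, -10, 0, 0, 0, 0.8], [0, 0, -20, 0, 0, 0, 0.8], [0, 0, -30, 0, 0, 0, 0.8], [0, 0, -40, 0, 0, 0, 0.8], [0, 0, -50, 0, 0, 0, 0.8], [0, 0, -60, 0, 0, 0, 0.8], [0, 0, -70, 0, 0, 0, 0.8], [0, 0, -78, 0, 0, 0, 0.8], [0, 0, -83, 0, 0, 0, 0.8], [0, 0, -83, 0, 0, 0, 0.8]]])

```text
time_s: 26.82
tcp_pos: [624.5, -102.0, 82.5]
tool_rot: [0.0, 0.676, 0.737, -0.005]
ft_force: [-4.8, -9.6, 5.2]
opening: 0.131
finger_force: 40.6
```

Run:
```python
from h import *
p,M,y,s=tool(); print(p,y,M[:,2].round(3),s['opening'],s['finger_force'],s['ft_force'],s['moment'],s['joint_pos'])
```

```text
[ 624.48763629 -102.03998798   82.49298041] 4.893631689133176 [-0.006 -0.008 -1.   ] 0.13076299163150454 40.58592617511749 [-4.79590518 -9.63625721  5.2474326 ] [-1.42146482  1.0433653   0.57039509] [-0.19633205  0.29810709  1.81653815 -0.01009596  1.03182706 -0.27656376]
```

drive_tool(steps=[[[0, 0, 0, 0, 0, 0, 5], [0, 0, 0, 0, 0, 0, 5], [0, 0, 0, 0, 0, 0, 5], [0, 0, 0, 0, 0, 5, 5], [0, 0, 0, 0, 0, 10, 6], [0, 0, -10, -4, -5, 11, 6], [0, 0, -20, -8, -10, 11, 6], [0, 0, -30, -12, -15, 11, 6], [0, 0, -40, -16, -20, 10, 6], [0, 0, -50, -18.4, -22.6, 8, 6]]])

```text
time_s: 28.08
tcp_pos: [442.2, -326.4, 163.7]
tool_rot: [0.001, 0.926, 0.378, -0.0]
ft_force: [0.1, -0.3, -0.5]
opening: 0.684
finger_force: 0.0
```

drive_tool(steps=[[[0, 0, -4, 0, 0, 0, 6], [0, 0, -4, 0, 0, 0, 6], [0, 0, -4, 0, 0, 0, 6]]])

```text
time_s: 28.45
tcp_pos: [443.4, -323.9, 162.9]
tool_rot: [-0.0, 0.937, 0.35, -0.001]
ft_force: [-0.6, 0.3, 0.0]
opening: 0.68
finger_force: 0.0
```

Run:
```python
from h import *
p,M,y,s=tool(); print(p,y,M[:,2].round(3),s['opening'])
w=cloud(snap('w13')); pack(w,440,-326.4); print('C bar');
t=cloud(get_image('top')); pack(t,440,-326); barm(t,625,-98); barm(t,457,379)
```

```text
[ 443.38258669 -323.92819017  162.88048827] -49.08498541421245 [-0.002  0.    -1.   ] 0.6796574851370855
  pack [ 428.3 -340.8   45.4] (array([ 427.8, -341.8]), 28.5, 25.2, -49.5) 704
C bar
  pack [nan nan nan] (array([0., 0.]), 0.0, 0.0, 0.0) 0
  bar (array([623.4, -97.9]), 40.5, 8.5, -79.5) z 117.6 slope [-0.219 -0.024] 33
  captop plane [ 3.0000e-03 -9.0000e-03  9.7717e+01]
  bar (array([460.4, 372.6]), 19.8, 12.6, 89.9) z 115.8 slope [0.251 0.077] 27
  captop plane [-1.1000e-02  1.0000e-03  9.7004e+01]h.py:49: RuntimeWarning: Mean of empty slice.
  print('  pack',w[m].mean(0).round(1),rect(w[m]),m.sum())
  ret = um.true_divide(
```

Run:
```python
from h import *
for n in ('w14','w15'):
    im=snap(n); w=cloud(im)
    pack(w,428,-342)
    m=(np.abs(w[...,2]-46)<5)&(np.hypot(w[...,0]-428,w[...,1]+342)<60); pack(w,*np.nanmean(w[m][:,:2],0))
p,M,y,s=tool(); print(p,y)
```

```text
pack [ 424.9 -344.    45.4] (array([ 424.4, -344.6]), 34.0, 28.5, 39.9) 967
  pack [ 424.9 -344.    45.4] (array([ 424.4, -344.6]), 34.0, 28.5, 39.9) 967
  pack [ 424.8 -344.    45.4] (array([ 424.5, -344.5]), 33.7, 28.5, 39.9) 968
  pack [ 424.8 -344.    45.4] (array([ 424.5, -344.5]), 33.7, 28.5, 39.9) 968
[ 443.46480382 -323.80730084  162.90513391] -49.10638912230622
```

The pack was knocked about 23 mm aside. It has been re-measured, so grasp it there.

drive_tool(steps=[[[0, 0, -1, -1.9, -2.1, -4, 6], [0, 0, -1, -1.9, -2.1, -9, 6], [0, 0, -1, -1.9, -2.1, -13, 6], [0, 0, -1, -1.9, -2.1, -15.7, 6], [0, 0, -1, -1.9, -2.1, -15.7, 6], [0, 0, -1, -1.9, -2.1, -15.7, 2.4], [0, 0, -1, -1.9, -2.1, -15.7, 2.4], [0, 0, -1, -1.9, -2.1, -15.7, 2.4], [0, 0, -1, -1.9, -2.1, -15.7, 2.4], [0, 0, -1, -1.9, -2.1, -15.7, 2.4]]], newtons=40)

```text
time_s: 29.9
tcp_pos: [424.4, -345.6, 6.7]
tool_rot: [-0.0, 0.94, 0.34, -0.001]
ft_force: [-0.9, 0.7, 6.0]
opening: 0.316
finger_force: 39.8
```

drive_tool(steps=[[[0, 0, 0, 0, 0, 6, 2.4], [0, 0, 0, 0, 0, 12, 2.4], [0, 0, -10, 2, 5, 15, 2.4], [0, 0, -20, 4, 11, 15, 2.4], [0, 0, -30, 5.5, 17, 15, 2.4], [0, 0, -40, 7.5, 23, 15, 2.4], [0, 0, -49.4, 9.5, 29, 15, 2.4], [0, 0, -49.4, 11, 35, 15, 2.4], [0, 0, -49.4, 12.5, 40, 15, 2.4], [0, 0, -49.4, 14.1, 45.5, 13, 2.4]]])

```text
time_s: 31.15
tcp_pos: [563.7, 102.7, 139.6]
tool_rot: [-0.001, 0.997, -0.084, 0.001]
ft_force: [1.5, -1.0, -0.3]
opening: 0.316
finger_force: 39.7
```

drive_tool(steps=[[[0, 0, 0, 0, 0, -2, 2.4], [0, 0, 0, 0, 0, -3, 2.4], [0, 0, 0, 0, 0, -3, 2.4], [0, 0, 0, 0, 0, -3, 2.4], [0, 0, 0, 0, 0, -3, 2.4]]])

```text
time_s: 31.78
tcp_pos: [562.8, 99.6, 109.4]
tool_rot: [-0.001, 0.996, -0.084, 0.0]
ft_force: [-0.2, 0.8, -1.0]
opening: 0.317
finger_force: 39.7
```

```bash
cat > fit.py <<'E'
from h import *
import sys
cx,cy,a=map(float,sys.argv[1:4]); 
for _ in range(2):
    p,M,y,s=tool(); im=get_image('wrist')
print(p,y,M[:,2].round(3),s['opening'],s['ft_force'])
save(im,'fit'); np.savez('fit.npz',**im)
w=cloud(im); q=(w-p)@M; white=im['color'].min(-1)>100
m=(np.abs(q[...,1])<11)&(q[...,0]>8)&(q[...,0]<26)&(q[...,2]<-6)&(q[...,2]>-38)&white
fx=np.median(q[m][:,0])
m=(np.abs(q[...,0]-fx)<2.5)&(q[...,2]<-6)&(q[...,2]>-38)&(np.abs(q[...,1])<20)&white
ys=np.percentile(q[m][:,1],[1,99]); t=(np.abs(q[...,1])<8)&(np.abs(q[...,0])<fx-1)&(q[...,2]<-30)&(q[...,2]>-60)
c=p+M@np.array([fx-17,ys.mean(),0]); print('front',fx.round(1),'y',ys.round(1),'top z',np.median(w[t][:,2]).round(1),'pack centre',c[:2].round(1))
# rim in lubricator axes
u=np.array([np.cos(np.radians(a)),np.sin(np.radians(a))]); v=np.array([-u[1],u[0]])
d=w[...,:2]-[cx,cy]; X=d@u; Y=d@v; z=w[...,2]
r=cv2.morphologyEx(((np.abs(z-72)<3)&(np.hypot(X,Y)<34)).astype(np.uint8),cv2.MORPH_OPEN,np.ones((2,2)))>0
print('rim X',np.percentile(X[r],[.3,99.7]).round(1),'Y',np.percentile(Y[r],[.3,99.7]).round(1),r.sum())
g=(z>40)&(z<60)&(np.hypot(X,Y)<26); 
if g.sum()>20: print('inside X',np.percentile(X[g],[2,98]).round(1),'Y',np.percentile(Y[g],[2,98]).round(1),g.sum())
E
python3 fit.py 564 111 -9.5
```

```text
[562.77977654  99.75792935 109.35260482] -99.67487943794187 [ 0.     0.002 -1.   ] 0.3124643684107648 [-0.64988756 -0.3406613  -0.80674611]
front 17.1 y [-13.8  13. ] top z 148.7 pack centre [563.  100.2]
rim X [nan nan] Y [nan nan] 1618
inside X [-19.5  18.9] Y [-19.8  16.7] 903
```

```bash
sed -i 's/^r=cv2/w[~np.isfinite(z)]=1e6; X[~np.isfinite(X)]=1e6; Y[~np.isfinite(Y)]=1e6\nr=cv2/; s/^print(.rim X/rr=w[r]; print("circle",[np.round(k,1) for k in cv2.minEnclosingCircle(rr[:,:2].astype(np.float32))])\n&/' fit.py
sed -i 's/^    p,M,y,s=tool(); im=get_image/    p,M,y,s=tool(); im=get_image/' fit.py
python3 fit.py 564 111 -9.5
python3 - <<'E'
from h import *
w=cloud(dict(np.load('fit.npz'))); well(w,564,111)
E
```

```text
[562.6182723  100.06639784 109.12778521] -99.64237551824586 [ 0.     0.002 -1.   ] 0.31457711326943855 [ 0.22003745 -0.08404588 -1.29305536]
front 17.1 y [-13.9  13. ] top z 148.4 pack centre [562.8 100.5]
circle [array([1506454.1, -506811.7]), np.float64(1589647.0)]
rim X [-1.49e+01  1.00e+06] Y [-2.62e+01  1.00e+06] 1629
inside X [-19.5  18.9] Y [-20.2  16.7] 911
  rim z 71.5 n 1641 circle [566.4 111.4] r 29.5
  floor z 44.2 n 717 (array([560.1, 113.5]), 30.0, 28.0, 80.5)
  foot (array([585. , 109.5]), 91.6, 48.2, 80.8) 2361
```

```bash
cat > rim.py <<'E'
from h import *
from scipy.optimize import least_squares
def rimfit(f,cx,cy):
    w=cloud(dict(np.load(f))).reshape(-1,3); w=w[np.isfinite(w).all(1)]
    k=(np.abs(w[:,2]-71.8)<2)&(np.hypot(w[:,0]-cx,w[:,1]-cy)<33); q=w[k][:,:2]
    c=np.array([cx,cy])
    for _ in range(5):
        d=q-c; a=np.arctan2(d[:,1],d[:,0]); r=np.hypot(*d.T); e=[]
        for b in np.arange(-180,180,10):
            s=np.abs((np.degrees(a)-b+180)%360-180)<5
            if s.sum()>8:
                R=np.percentile(r[s],90)
                if 25<R<32.5: e.append(c+R*np.array([np.cos(np.radians(b)),np.sin(np.radians(b))]))
        e=np.array(e); c=least_squares(lambda x:np.hypot(*(e-x).T)-28.7,c,loss='soft_l1',f_scale=.5).x
    print(f,c.round(1),len(e),'resid',(np.hypot(*(e-c).T)-28.7).round(1))
rimfit('fit.npz',565,111); rimfit('w6.npz',565,111); rimfit('w6.npz',626,-98); rimfit('w10.npz',626,-98)
E
python3 rim.py
```

```text
fit.npz [566.  111.2] 22 resid [-1.7 -2.7 -2.9 -1.8  0.4  0.1  0.1  0.4  0.5  0.4  0.9  0.3 -2.3 -1.9
 -1.5 -1.2 -0.7 -0.4  0.2  0.5  1.1 -2.9]
w6.npz [564.3 111.2] 36 resid [ 1.1  0.4  0.1  0.   0.1 -0.5 -0.9 -1.3 -1.5 -1.2 -1.6 -1.6 -2.2  2.3
  2.4  1.7  1.8  2.   2.   2.1  1.5 -1.4 -1.7 -1.  -1.4 -0.4 -0.6 -0.4
 -0.6 -0.3 -0.2  0.2  0.7  0.5  0.5  0.6]
w6.npz [627. -98.] 34 resid [-1.   0.3  1.1  0.5  0.  -0.2 -0.9 -1.1 -1.4 -1.9 -2.5 -2.7  1.2  1.2
  1.1  0.8  0.8  1.1  0.9  1.2 -2.5 -2.4 -1.9 -2.2 -1.5 -1.1 -0.6 -0.1
  0.4  0.4  0.8  1.4  0.9 -0.6]
w10.npz [626.9 -97.9] 34 resid [-1.2  0.2  0.7  0.7  0.  -0.  -0.5 -1.  -1.1 -1.8 -2.1 -2.6  0.7  1.2
  1.4  1.2  1.5  1.5  1.4  1.2 -1.8 -2.1 -1.6 -1.7 -1.7 -1.  -0.6  0.1
  0.3  0.5  0.5  1.   1.4 -0.3]
```

drive_tool(steps=[[[0, 0, 0.2, 0.24, 1.07, 0, 2.4], [0, 0, 0.2, 0.24, 1.07, -1.2, 2.4], [0, 0, 0.2, 0.24, 1.07, -2.4, 2.4], [0, 0, 0.2, 0.24, 1.07, -2.4, 2.4], [0, 0, 0.2, 0.24, 1.07, -2.4, 2.4], [0, 0, 0.2, 0.24, 1.07, -2.4, 2.4]]])

```text
time_s: 32.72
tcp_pos: [564.9, 111.2, 84.8]
tool_rot: [-0.001, 0.997, -0.082, -0.0]
ft_force: [-0.5, -1.1, -1.1]
opening: 0.313
finger_force: 39.7
```

```bash
python3 fit.py 565.2 111.2 -9.4 | sed -n 1,2p; sed -i '/^rimfit/d' rim.py; python3 -c "
from rim import *
rimfit('fit.npz',565,111)"
```

```text
[564.9533107  111.17555822  84.83255646] -99.40624046530978 [-0.     0.002 -1.   ] 0.3150613262972302 [ 0.404424    0.12069829 -0.20047794]
front 17.1 y [-13.9  12.9] top z 124.2 pack centre [565.1 111.6]
fit.npz [566.2 111.5] 21 resid [-1.5 -1.3 -1.8 -2.5 -2.7 -2.   0.5  0.5  0.3 -0.   0.1  0.3  0.6  0.6
 -2.6 -2.4 -1.8 -1.6 -0.9 -0.3 -0.4]
```

Aligned to within about 1 mm. Descend.

drive_tool(steps=[[[0, 0, 0, 0, 0, -0.5, 2.4], [0, 0, 0, 0, 0, -1, 2.4], [0, 0, 0, 0, 0, -1.4, 2.4], [0, 0, 0, 0, 0, -1.7, 2.4], [0, 0, 0, 0, 0, -1.7, 2.4]]])

```text
time_s: 33.45
tcp_pos: [566.5, 112.2, 76.8]
tool_rot: [-0.002, 0.997, -0.082, 0.001]
ft_force: [-20.9, -1.5, 46.3]
opening: 0.315
finger_force: 40.0
```

drive_tool(steps=[[[0, 0, 0, 0, 0, 1, 2.4], [0, 0, 0, -0.2, 0, 1, 2.4], [0, 0, 0, -0.2, 0, 0.6, 2.4], [0, 0, 0, -0.2, 0, 0.3, 2.4], [0, 0, 0, -0.2, 0, 0, 2.4], [0, 0, 0, -0.2, 0, 0, 2.4]]])

```text
time_s: 34.2
tcp_pos: [562.5, 111.5, 66.4]
tool_rot: [-0.001, 0.997, -0.082, -0.001]
ft_force: [2.6, 3.4, -5.5]
opening: 0.317
finger_force: 40.0
```

drive_tool(steps=[[[0, 0, 0, 0.05, -0.03, -0.4, 2.4], [0, 0, 0, 0.05, -0.03, -0.8, 2.4], [0, 0, 0, 0.05, -0.03, -1.2, 2.4], [0, 0, 0, 0.05, -0.03, -1.5, 2.4], [0, 0, 0, 0.05, -0.03, -1.5, 2.4]]])

```text
time_s: 34.83
tcp_pos: [563.2, 111.5, 52.2]
tool_rot: [-0.001, 0.997, -0.082, -0.0]
ft_force: [0.5, 5.6, -0.7]
opening: 0.314
finger_force: 40.0
```

```bash
python3 fit.py 565 111 -9.4 2>/dev/null| sed -n 1,2p
```

```text
[563.21497194 111.42782742  52.19782308] -99.40273089703523 [-0.001  0.003 -1.   ] 0.314714412582259 [ 1.66604763  5.64793844 -1.3977456 ]
front 16.5 y [-13.5  13.1] top z 92.4 pack centre [562.8 111.7]
```

drive_tool(steps=[[[0, 0, 0, 0, 0, 0, 4], [0, 0, 0, 0, 0, 0, 4], [0, 0, 0, 0, 0, 0, 4], [0, 0, 0, 0, 0, 3.5, 4], [0, 0, 0, 0, 0, 3.5, 0.5], [0, 0, 0, 0, 0, 3.5, 0.5], [0, 0, 0, 0, 0, 3.5, 0.5], [0, 0, 0, 0, 0, 3.5, 0.5], [0, 0, 0, 0, 0, 3.5, 0.5], [0, 0, 0, 0, 0, 3.5, 0.5]]])

```text
time_s: 36.17
tcp_pos: [562.9, 110.8, 87.1]
tool_rot: [-0.001, 0.997, -0.082, -0.001]
ft_force: [0.1, -0.4, 0.3]
opening: 0.057
finger_force: 0.0
```

drive_tool(steps=[[[0, 0, 0, 0, 0, 0, 0.5], [0, 0, 0, 0, 0, -1, 0.5], [0, 0, 0, 0, 0, -1.8, 0.5], [0, 0, 0, 0, 0, -2.3, 0.5], [0, 0, 0, 0, 0, -2.6, 0.5], [0, 0, 0, 0, 0, -2.6, 0.5]]])

```text
time_s: 36.92
tcp_pos: [563.6, 110.9, 66.3]
tool_rot: [-0.001, 0.997, -0.082, -0.0]
ft_force: [-12.9, -1.9, 30.8]
opening: 0.054
finger_force: 14.9
```

drive_tool(steps=[[[0, 0, 0, 0, 0, 5, 0.3], [0, 0, 0, 0, 0, 10, 0.3], [0, 0, 0, 0, 0, 15, 0.3], [0, 0, 0, 0, 0, 15, 0.3], [0, 0, 0, 0, 0, 15, 0.3]]])

```text
time_s: 37.55
tcp_pos: [562.5, 110.8, 210.4]
tool_rot: [-0.001, 0.997, -0.082, -0.001]
ft_force: [0.2, -0.2, -0.8]
opening: 0.033
finger_force: 0.0
```

Run:
```python
from h import *
p,M,y,s=tool(); print(p,y,s['joint_pos'])
im=snap('w20'); w=cloud(im); pack(w,564,111,90)
d=np.hypot(w[...,0]-563.5,w[...,1]-111.4); m=(d<9)&np.isfinite(w[...,2])&(w[...,2]<110); print('top z',np.percentile(w[m][:,2],[10,50,90]).round(1))
t=cloud(get_image('top')); q=t[(np.abs(t[...,1]-118)<45)&(t[...,0]>440)&(t[...,0]<545)&(t[...,2]>70)&(t[...,2]<160)]
for lo in range(70,160,10):
    k=q[(q[:,2]>=lo)&(q[:,2]<lo+10)]
    if len(k)>4: print(lo,len(k),np.percentile(k[:,0],[2,98]).round(1),np.percentile(k[:,1],[2,98]).round(1))
```

```text
[562.50814489 110.80705119 210.43249392] -99.40284078931988 [0.14961897 0.07653186 1.82893729 0.00238221 1.23813055 1.88374364]
  pack [564.2 111.8  89.4] (array([563.3, 112.3]), 34.2, 28.0, -8.7) 1021
top z [89.  89.8 90.9]
80 7 [492.9 538.7] [101.6 138.6]
90 15 [476.6 531.8] [ 98.2 143.9]
100 29 [479.  525.6] [ 79.9 154.7]
110 36 [481.5 532.7] [ 81.2 154.1]
120 63 [482.  539.8] [ 83.8 152.3]
130 135 [485.5 539. ] [ 86.7 145.4]
140 98 [492.  538.4] [ 95.6 138.5]
```

The pack is home in B: its top is at 89.8 and its yaw at -8.7°. Close B's cap the same way.

drive_tool(steps=[[[0, 0, 0, -5.9, 1, 0, 0.3], [0, 0, 0, -11.8, 2, 0, 0.3], [0, 0, 0, -14.6, 2.5, 0, 0.3], [0, 0, 0, -14.6, 2.5, -5, 0.3], [0, 0, 0, -14.6, 2.5, -10, 0.3], [0, 0, 0, -14.6, 2.5, -13, 0.3], [0, 0, 0, -14.6, 2.5, -13, 0.3], [0, 0, 0, -12.6, 2.1, -13, 0.3], [0, 0, 0, -11.2, 1.9, -12.8, 0.3]]])

```text
time_s: 38.78
tcp_pos: [454.3, 130.0, 85.2]
tool_rot: [-0.001, 0.997, -0.082, 0.001]
ft_force: [0.3, 0.2, 1.6]
opening: 0.031
finger_force: 0.0
```

drive_tool(steps=[[[0, 0, 0, 1, -0.2, 0.7, 0.3], [0, 0, 0, 2, -0.3, 1.3, 0.3], [0, 0, 0, 3, -0.5, 1.8, 0.3], [0, 0, 0, 4, -0.7, 2.3, 0.3], [0, 0, 0, 5, -0.8, 2.5, 0.3], [0, 0, 0, 6, -1, 2.7, 0.3], [0, 0, 0, 7, -1.2, 2.8, 0.3], [0, 0, 0, 8, -1.3, 2.9, 0.3], [0, 0, 0, 8, -1.3, 2.9, 0.3]]])

```text
time_s: 39.9
tcp_pos: [531.9, 116.7, 112.2]
tool_rot: [-0.001, 0.997, -0.082, -0.0]
ft_force: [-0.4, 0.2, -0.1]
opening: 0.032
finger_force: 0.0
```

Run:
```python
from h import *
s=get_image('side'); w=cloud(s)
q=w[(np.abs(w[...,1]-111)<45)&(w[...,0]>560)&(w[...,0]<620)&(w[...,2]>60)&(w[...,2]<165)]
for lo in range(60,165,10):
    k=q[(q[:,2]>=lo)&(q[:,2]<lo+10)]
    if len(k)>4: print(lo,len(k),np.percentile(k[:,0],[2,98]).round(1),np.percentile(k[:,1],[2,98]).round(1))
a=s['color'][120:260,190:350]; cv2.imwrite('pics/s21c.png',cv2.cvtColor(cv2.resize(a,None,fx=2.5,fy=2.5,interpolation=cv2.INTER_CUBIC),cv2.COLOR_RGB2BGR))
```

```text
60 107 [561.5 601.5] [ 73.3 132.3]
70 53 [562.4 594.8] [ 82.9 117.5]
90 20 [560.8 582.2] [74.7 88.3]
100 55 [561.1 590.7] [ 77.9 119.5]
110 42 [561.  583.7] [ 79.3 116.5]
120 68 [561.2 578.3] [ 86.9 128.4]
```

drive_tool(steps=[[[0, 0, 0, 0, 0, 2, 0.3], [0, 0, 0, 2, -0.3, 3, 0.3], [0, 0, 0, 4.7, -0.8, 3, 0.3], [0, 0, 0, 4.7, -0.8, 1.5, 0.3], [0, 0, 0, 4.7, -0.8, 0.2, 0.3], [0, 0, 0, 4.7, -0.8, -0.7, 0.3], [0, 0, 0, 4.7, -0.8, -1.4, 0.3], [0, 0, 0, 4.7, -0.8, -2, 0.3], [0, 0, 0, 4.7, -0.8, -2, 0.3]]])

```text
time_s: 41.08
tcp_pos: [580.6, 109.1, 93.6]
tool_rot: [-0.001, 0.997, -0.082, 0.002]
ft_force: [5.5, 0.0, 3.5]
opening: 0.033
finger_force: 4.5
```

drive_tool(steps=[[[0, 0, 0, 0, 0, 4, 4], [0, 0, 0, -1.5, 0.2, 9, 6], [0, 0, 0, -1.5, 0.2, 12, 8], [0, 0, 0, -1.5, 0.2, 12, 8], [0, 0, 0, -1.5, 0.2, 12, 8], [0, 0, 0, -1.5, 0.2, 12, 8]]])

```text
time_s: 41.82
tcp_pos: [561.5, 110.7, 209.8]
tool_rot: [-0.001, 0.997, -0.082, -0.003]
ft_force: [-0.3, 0.2, 0.3]
opening: 0.694
finger_force: 0.0
```

Run:
```python
from h import *
p,M,y,s=tool(); print(p,y,M[:,2].round(3),s['opening'])
w=cloud(snap('w22')); barm(w,563.5,111.5)
```

```text
[561.47489196 110.71638727 209.80554336] -99.39823348491257 [-0.005  0.002 -1.   ] 0.693716028496272
  bar (array([572.3, 111.1]), 62.4, 30.4, 81.7) z 116.4 slope [ 0.144 -0.023] 1694
  captop plane [-1.04000e-01  4.80000e-02  1.00629e+02]
```

Run:
```python
from h import *
im=dict(np.load('w22.npz')); w=cloud(im)
d=np.hypot(w[...,0]-563.5,w[...,1]-111.5); m=(d<42)&(w[...,2]>85)&(w[...,2]<160)
q=w[m]; u=np.array([.986,-.165]); X=(q[:,:2]-[563.5,111.5])@u
for lo in range(-40,41,8):
    k=(X>=lo)&(X<lo+8)
    if k.sum()>5: print(lo,k.sum(),np.percentile(q[k][:,2],[5,25,50,75,95]).round(1))
a=im['color'][80:400,80:480]; b=get_image('side')['color'][150:280,190:350]; b=cv2.resize(b,(400,325),interpolation=cv2.INTER_CUBIC)
a=np.vstack([a[:260],b]); cv2.imwrite('pics/m22.png',cv2.cvtColor(a,cv2.COLOR_RGB2BGR))
```

```text
-40 300 [100.3 101.5 102.5 121.1 123.5]
-32 459 [102.8 104.  105.  110.  126.2]
-24 545 [105.4 106.8 107.9 109.1 129.1]
-16 597 [106.4 109.5 110.6 111.8 132.1]
-8 654 [109.4 112.3 113.5 115.  135. ]
0 764 [ 94.4 114.6 116.2 118.  132.2]
8 731 [ 92.1 110.7 117.5 118.9 120.2]
16 737 [ 93.  102.3 110.9 116.6 119.5]
24 419 [ 92.   95.7  97.6 101.5 106.3]
```

View pics/m22.png

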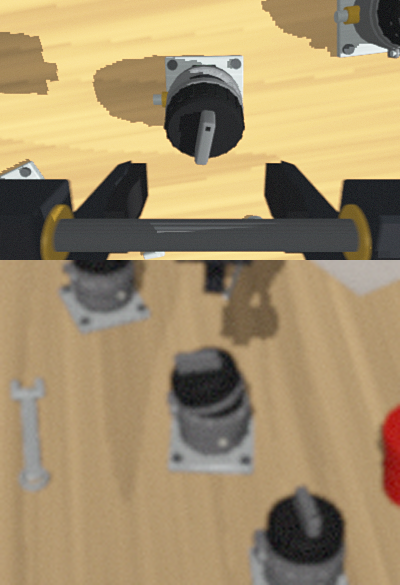

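B's cap is still tilted about 0.33 rad, with its bar roughly along x; C looks shut. Press B's bar down properly.

drive_tool(steps=[[[0, 0, 0, 1, -0.2, -2, 0.3], [0, 0, 0, 1, -0.2, -2, 0.3], [0, 0, 0, 1, -0.2, -2, 0.3], [0, 0, 0, 1, -0.2, -2, 0.3], [0, 0, 0, 1, -0.2, -2, 0.3], [0, 0, 0, 1, -0.2, -2, 0.3], [0, 0, 0, 1, -0.2, -4, 0.3], [0, 0, 0, 1, -0.2, -5.5, 0.3], [0, 0, 0, 1, -0.2, -6.5, 0.3], [0, 0, 0, 1, -0.2, -7.5, 0.3]]])

```text
time_s: 43.18
tcp_pos: [572.7, 108.8, 136.1]
tool_rot: [-0.001, 0.997, -0.082, -0.001]
ft_force: [-0.1, -0.9, 0.4]
opening: 0.034
finger_force: 0.0
```

drive_tool(steps=[[[0, 0, 0, 0, 0, -1, 0.3], [0, 0, 0, 0, 0, -2, 0.3], [0, 0, 0, 0, 0, -3, 0.3], [0, 0, 0, 0, 0, -3.8, 0.3], [0, 0, 0, 0, 0, -4.4, 0.3], [0, 0, 0, 0, 0, -4.4, 0.3], [0, 0, 0, 0, 0, -4.4, 0.3]]])

```text
time_s: 44.05
tcp_pos: [579.9, 108.6, 97.8]
tool_rot: [-0.002, 0.997, -0.082, 0.006]
ft_force: [8.2, -1.8, 8.9]
opening: 0.031
finger_force: 5.2
```

drive_tool(steps=[[[0, 0, 0, 0, 0, 5, 4], [0, 0, 0, -1.5, 0.2, 10, 8], [0, 0, 0, -1.5, 0.2, 12, 8], [0, 0, 0, -1.5, 0.2, 12, 8], [0, 0, 0, -1.5, 0.2, 12, 8], [0, 0, 0, -1.5, 0.2, 12, 8]]])

```text
time_s: 44.8
tcp_pos: [556.8, 110.6, 210.7]
tool_rot: [-0.0, 0.997, -0.082, -0.003]
ft_force: [-0.5, 0.3, -1.2]
opening: 0.688
finger_force: 0.0
```

```bash
cat > cap.py <<'E'
from h import *
import sys
def capang(w,color,cx,cy,a):
    u=np.array([np.cos(np.radians(a)),np.sin(np.radians(a))]); v=np.array([-u[1],u[0]])
    d=w[...,:2]-[cx,cy]; X=d@u; Y=d@v; z=w[...,2]
    L=color.max(-1)
    m=(np.hypot(X,Y)<34)&(z>85)&(z<150)
    # plane RANSAC for cap top
    P=np.c_[X[m],Y[m],z[m]]; rng=np.random.default_rng(0); best=None
    for _ in range(400):
        s=P[rng.choice(len(P),3,False)]
        try: c=np.linalg.solve(np.c_[s[:,:2],np.ones(3)],s[:,2])
        except Exception: continue
        if abs(c[1])>.1 or abs(c[0])>.8: continue
        n=(np.abs(P[:,:2]@c[:2]+c[2]-P[:,2])<1.2).sum()
        if best is None or n>best[0]: best=(n,c)
    c=best[1]; print(' plane slopeX %.3f slopeY %.3f z0 %.1f'%tuple(c),best[0],'/',len(P))
    h=P[:,2]-(P[:,:2]@c[:2]+c[2]); b=P[(h>14)&(h<24)]
    if len(b)>10:
        r=rect(b); print('  bar rel lubricator',r,len(b),'h',np.median(h[(h>14)&(h<24)]).round(1))
if __name__=='__main__':
    im=get_image('wrist'); np.savez('cap.npz',**im); capang(cloud(im),im['color'],563.5,111.5,-9.3)
    t=get_image('top'); w=cloud(t); print('top B');capang(w,t['color'],563.5,111.5,-9.3); print('C');capang(w,t['color'],625.5,-98,-2.3); print('A');capang(w,t['color'],457.5,380,17)
    p,M,y,s=tool(); print(p,y,M[:,2].round(3))
E
python3 cap.py
```

```text
plane slopeX 0.336 slopeY 0.007 z0 113.8 2134 / 4434
  bar rel lubricator (array([-14.7,   0.1]), 38.6, 12.2, -9.4) 566 h 20.6
top B
 plane slopeX 0.739 slopeY 0.017 z0 122.6 23 / 104
  bar rel lubricator (array([-23.5,  -0.2]), 15.5, 11.5, -8.9) 18 h 21.5
C
 plane slopeX 0.025 slopeY -0.038 z0 94.5 69 / 350
  bar rel lubricator (array([-4.8,  0.2]), 43.0, 26.5, -67.6) 44 h 20.4
A
 plane slopeX 0.031 slopeY -0.029 z0 98.4 76 / 366
  bar rel lubricator (array([-1.9, -0. ]), 45.5, 11.3, -81.1) 44 h 19.2
[557.1908229  110.70357482 211.40493633] -99.40397749666656 [-0.004  0.002 -1.   ]
```

The fingers jammed against the bar's end. I'll press on top of the bar instead, from X ≈ -6.

drive_tool(steps=[[[0, 0, 0, 0, 0, -3, 0.3], [0, 0, 0, 0, 0, -5, 0.3], [0, 0, 0, 0, 0, -5, 0.3], [0, 0, 0, 0, 0, -5, 0.3], [0, 0, 0, 0, 0, -5, 0.3], [0, 0, 0, 0, 0, -5, 0.3], [0, 0, 0, 0, 0, -6, 0.3], [0, 0, 0, 0, 0, -7, 0.3], [0, 0, 0, 0, 0, -8, 0.3], [0, 0, 0, 0, 0, -9, 0.3]]])

```text
time_s: 46.15
tcp_pos: [557.6, 110.8, 122.2]
tool_rot: [-0.001, 0.997, -0.082, -0.001]
ft_force: [-0.7, 0.8, -0.1]
opening: 0.042
finger_force: 0.0
```

drive_tool(steps=[[[0, 0, 0, 0, 0, -0.8, 0.3], [0, 0, 0, 0, 0, -1.6, 0.3], [0, 0, 0, 0, 0, -2.4, 0.3], [0, 0, 0, 0, 0, -3, 0.3], [0, 0, 0, 0, 0, -3.4, 0.3], [0, 0, 0, 0, 0, -3.4, 0.3]]])

```text
time_s: 46.9
tcp_pos: [562.8, 111.2, 93.4]
tool_rot: [-0.002, 0.997, -0.082, 0.004]
ft_force: [3.3, -1.0, 12.7]
opening: 0.029
finger_force: 6.6
```

drive_tool(steps=[[[0, 0, 0, 0, 0, -0.6, 0.3], [0, 0, 0, 0, 0, -0.6, 0.3], [0, 0, 0, 0, 0, 4, 4], [0, 0, 0, 0, 0, 9, 4], [0, 0, 0, 0, 0, 12, 4], [0, 0, 0, 0, 0, 12, 4], [0, 0, 0, 0, 0, 12, 4]]])

```text
time_s: 47.78
tcp_pos: [556.8, 110.8, 207.5]
tool_rot: [-0.001, 0.997, -0.082, -0.002]
ft_force: [-0.1, -0.6, 0.4]
opening: 0.454
finger_force: 0.0
```

```bash
python3 cap.py
```

```text
plane slopeX -0.001 slopeY 0.001 z0 97.2 2986 / 4137
  bar rel lubricator (array([-0.7,  1.1]), 48.5, 12.0, -8.8) 733 h 19.8
top B
 plane slopeX 0.158 slopeY 0.021 z0 102.7 20 / 87
C
 plane slopeX 0.067 slopeY 0.009 z0 95.7 74 / 352
  bar rel lubricator (array([-1.8, -0.1]), 45.2, 12.7, -81.4) 47 h 19.3
A
 plane slopeX -0.072 slopeY 0.061 z0 96.0 72 / 364
  bar rel lubricator (array([-2.8, -1.4]), 44.4, 25.9, -56.0) 47 h 20.2
[556.42738042 110.66161042 206.78104761] -99.39743013225116 [-0.006  0.001 -1.   ]
```

B's cap is shut flat, with its bar at -8.8° relative. I'll turn the wrist half round to get room to screw it clockwise.

drive_tool(steps=[[[0, 0, 10, 0.66, 0.17, 0, 4], [0, 0, 20, 0.66, 0.17, 0, 4], [0, 0, 30, 0.66, 0.17, 0, 4], [0, 0, 40, 0.66, 0.17, 0, 4], [0, 0, 50, 0.66, 0.17, 0, 4], [0, 0, 60, 0.66, 0.17, 0, 4], [0, 0, 70, 0.66, 0.17, 0, 4], [0, 0, 80, 0.66, 0.17, 0, 4], [0, 0, 90, 0.66, 0.17, 0, 4]]])

```text
time_s: 49.0
tcp_pos: [563.5, 112.4, 207.1]
tool_rot: [-0.001, 0.761, 0.649, -0.003]
ft_force: [-0.2, 0.6, -0.1]
opening: 0.451
finger_force: 0.0
```

drive_tool(steps=[[[0, 0, 10, 0, 0, 0, 4], [0, 0, 20, 0, 0, 0, 4], [0, 0, 30, 0, 0, 0, 4], [0, 0, 40, 0, 0, 0, 4], [0, 0, 50, 0, 0, 0, 4], [0, 0, 60, 0, 0, 0, 4], [0, 0, 70, 0, 0, 0, 4], [0, 0, 80, 0, 0, 0, 4], [0, 0, 81.3, 0, 0, 0, 4], [0, 0, 81.3, 0, 0, 0, 4]]])

```text
time_s: 50.25
tcp_pos: [564.1, 112.5, 208.2]
tool_rot: [-0.0, 0.159, 0.987, -0.001]
ft_force: [0.5, 1.0, -0.4]
opening: 0.45
finger_force: 0.0
```

```bash
python3 cap.py | sed -n '1,2p;$p'
```

```text
plane slopeX 0.006 slopeY -0.006 z0 97.2 2947 / 4023
  bar rel lubricator (array([-1.2,  0.6]), 46.8, 11.3, -8.7) 702 h 19.7
[564.36178027 112.53191309 208.80214746] 71.7989299656232 [-0.    -0.002 -1.   ]
```

drive_tool(steps=[[[0, 0, 0, 0, 0, -5, 4], [0, 0, 0, 0, 0, -10, 4], [0, 0, 0, 0, 0, -12.9, 4], [0, 0, 0, 0, 0, -12.9, 0.8], [0, 0, 0, 0, 0, -12.9, 0.8], [0, 0, 0, 0, 0, -12.9, 0.8], [0, 0, 0, 0, 0, -12.9, 0.8], [0, 0, 0, 0, 0, -12.9, 0.8], [0, 0, 0, 0, 0, -12.9, 0.8]]], newtons=40)

```text
time_s: 51.48
tcp_pos: [566.1, 111.8, 82.5]
tool_rot: [0.002, 0.157, 0.988, -0.001]
ft_force: [-0.9, -5.5, 6.9]
opening: 0.131
finger_force: 40.0
```

drive_tool(steps=[[[0, 0, -10, 0, 0, 0, 0.8], [0, 0, -20, 0, 0, 0, 0.8], [0, 0, -30, 0, 0, 0, 0.8], [0, 0, -40, 0, 0, 0, 0.8], [0, 0, -50, 0, 0, 0, 0.8], [0, 0, -60, 0, 0, 0, 0.8], [0, 0, -70, 0, 0, 0, 0.8], [0, 0, -75, 0, 0, 0, 0.8], [0, 0, -75, 0, 0, 0, 0.8], [0, 0, -75, 0, 0, 0, 0.8]]])

```text
time_s: 52.72
tcp_pos: [562.7, 109.3, 82.3]
tool_rot: [0.001, 0.725, 0.689, -0.005]
ft_force: [-10.7, -13.0, 14.7]
opening: 0.135
finger_force: 41.3
```

Run:
```python
from h import *
p,M,y,s=tool(); print(p,y,s['moment'],s['ft_force'],s['opening'],s['finger_force'])
```

```text
[562.65307619 109.26958366  82.32293949] -2.9373285876377238 [-2.23830918  1.7096336   0.70634823] [-10.73726973 -13.03917462  14.72150041] 0.13490969292003507 41.27298069099197
```

drive_tool(steps=[[[0, 0, 0, 0, 0, 0, 4], [0, 0, 0, 0, 0, 0, 4], [0, 0, 0, 0, 0, 0, 4], [0, 0, 0, 0, 0, 0, 5], [0, 0, 0, 0, 0, 5, 5], [0, 0, 0, 0, 0, 10, 8], [0, 0, 0, 0, 0, 13, 8], [0, 0, 0, 0, 0, 13, 8], [0, 0, 0, 0, 0, 13, 8]]])

```text
time_s: 53.85
tcp_pos: [563.9, 112.6, 209.0]
tool_rot: [-0.001, 0.726, 0.688, -0.002]
ft_force: [-0.3, -0.2, -2.0]
opening: 0.908
finger_force: 0.0
```

```bash
python3 cap.py | sed -n '1,2p;$p'
```

```text
plane slopeX -0.002 slopeY 0.001 z0 97.1 2914 / 3968
  bar rel lubricator (array([-0.8,  1.3]), 47.4, 12.1, -79.4) 716 h 19.7
[563.29640066 112.43783093 208.05857793] -3.093331351751894 [-0.006 -0.002 -1.   ]
```

drive_tool(steps=[[[0, 0, 10, 1.5, -5, 0, 8], [0, 0, 20, 3, -10, 0, 8], [0, 0, 30, 4.5, -16, 0, 8], [0, 0, 30, 6, -21, 0, 8], [0, 0, 30, 6, -21, 0, 8], [0, 0, 30, 6, -21, 0, 8]]])

```text
time_s: 54.7
tcp_pos: [623.7, -97.0, 208.6]
tool_rot: [-0.001, 0.524, 0.852, -0.001]
ft_force: [0.2, 0.3, -0.1]
opening: 0.907
finger_force: 0.0
```

Run:
```python
from cap import *
im=get_image('wrist'); capang(cloud(im),im['color'],626,-98,-2.3); print(tool()[0],tool()[2])
```

```text
plane slopeX -0.004 slopeY 0.013 z0 97.0 2825 / 3965
  bar rel lubricator (array([-1.3,  0.6]), 47.9, 12.1, -80.5) 727 h 19.8
[623.72010821 -96.3552182  208.94949803] 26.919942452214855
```

B and C are shut and home. Now verify A, and check that the area the arm hid at the start holds no third pack.

drive_tool(steps=[[[0, 0, 0, -2, 5.5, 2, 8], [0, 0, 0, -4, 11, 2, 8], [0, 0, 0, -6, 16.5, 2, 8], [0, 0, 0, -8, 22, 2, 8], [0, 0, 0, -10, 27.5, 2, 8], [0, 0, 0, -12, 33, 2, 8], [0, 0, 0, -14, 38, 2, 8], [0, 0, 0, -16, 43, 2, 8], [0, 0, 0, -17, 47, 2, 8], [0, 0, 0, -17, 47, 2, 8]]])

```text
time_s: 56.0
tcp_pos: [451.9, 376.0, 230.1]
tool_rot: [-0.0, 0.521, 0.854, -0.001]
ft_force: [-0.2, -0.1, 0.1]
opening: 0.908
finger_force: 0.0
```

Run:
```python
from cap import *
im=get_image('wrist'); np.savez('wA.npz',**im); w=cloud(im); print(tool()[0],tool()[2])
well(w,457.5,381)
for a in (17,): capang(w,im['color'],457.5,381,a)
d=np.hypot(w[...,0]-457.5,w[...,1]-381)
m=((d<68)&(w[...,2]>7)&(w[...,2]<20)); q=w[m]; print('foot',rect(q),len(q))
for n in ('top','side'):
    t=get_image(n); W=cloud(t); hsv=cv2.cvtColor(t['color'],cv2.COLOR_RGB2HSV)
    m=(np.abs(W[...,2]-46)<6)&(hsv[...,1]<60)&(hsv[...,2]>120)&(W[...,0]>50)&(W[...,0]<1000)&(np.abs(W[...,1])<900)
    k,l,st,ce=cv2.connectedComponentsWithStats(cv2.morphologyEx(m.astype(np.uint8),cv2.MORPH_OPEN,np.ones((3,3))))
    for i in range(1,k):
        if st[i,4]>25: print(n,ce[i].round(),st[i,4],np.nanmean(W[l==i],0).round(0))
```

```text
[452.58409396 374.29923312 230.00535089] 27.17837749026335
  foot (array([422.3, 399.4]), 37.6, 36.0, 17.6) 521
 plane slopeX -0.010 slopeY -0.008 z0 97.1 2564 / 3537
  bar rel lubricator (array([-1.6,  0.6]), 46.8, 11.3, -79.2) 617 h 19.8
foot (array([456.3, 380.8]), 91.9, 91.6, 16.6) 1097
side [373. 368.] 41 [ 700. -370.   46.]
```

View pics/top1.png

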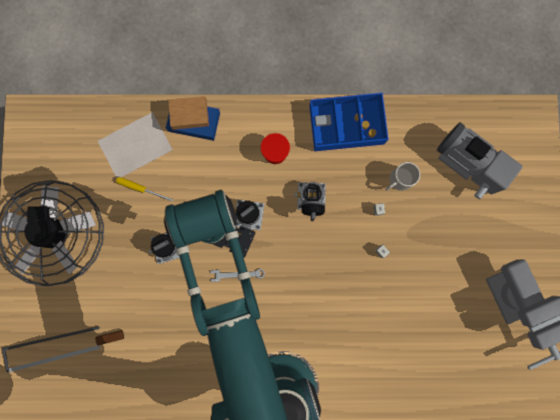

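The bench that the arm hid at first (around (100,330)) holds only a hacksaw, so there were just the two packs, at (380,209) and (383,252). The arm is clear of everything, so I hand in.

```bash
python3 -c "
from plant import bot
print(bot.job_done())"
```

```text
the job is handed in; nothing more can be done
None
```

Both packs on the bench are fully home, one in each of two lubricators; I measured all three caps shut and screwed home, saw no third pack, and handed the job in (no verdict was returned).

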